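# Open the centrifuge and hold its lid up

### The arm

A 7-joint arm with a two-finger parallel gripper is mounted at the origin on the work surface. World frame = base frame: x ahead of the robot, y to its left, z up, the work surface at z = 0. Lengths are in m, angles in rad, forces in N, time in s.
With the tool pointing down it reaches from about 0.35 to 0.9 m from the base axis. Payload 19.9 kg.
Tool frame: the origin (TCP) lies midway between the tips of the shut fingers; the grasp point (between the pads) lies 19 mm behind it; y points along the fingers, z is the direction in which the jaws open and shut, and the axes are right-handed (so a half turn about y gives the same grasp; the last joint's range is limited). The gripper opens to 85 mm and grips with 20 to 120 N. Pads are 22 mm wide; open, the fingers measure 114 mm over their backs; the gripper's body (76 mm by 85 mm) begins 54 mm behind the grasp point. The pads swing forward as they close: fully open they stand 13 mm farther back than shut.
Start: joints at [-1.313, 0.417, -0.01, 1.614, 0.005, 1.111, -0.053], TCP at [0.184, 0.597, 0.231] pointing down, gripper open.
Joint ranges: [-2.81, 2.81], [-0.39, 2.02], [-1.27, 1.25], [0.06, 2.57], [-1.19, 4.33], [0.19, 2], [-2.82, 2.82]. Speed limits (rad/s): [1.89, 1.89, 2.39, 2.39, 3.01, 3.01, 3.01].

### API

Orientations are given as a unit quaternion [x, y, z, w].
In Python, from station import ctrl gives the robot as it stands.
- The arm moves only by the tool move_arm, never from a script. Its argument "motion" is a list of rows, each an object of numbers: "tx", "ty", "tz": the shift along the tool's x, y, z in cm; "rx", "ry", "rz": the turn, a rotation vector about the tool's x, y, z in rad. A call has 1 to 5 rows; each row is the pose to reach, as a shift and turn from the pose commanded when the call began, along the tool's axes at that moment; what a row does not reach only later rows make up. A row lasts 1/12 s, in which the tool goes at most 41.7 mm and 7.16 degrees, less where a joint would pass 70% of its speed; a pose out of reach is approached as far as the arm can. A call with a gripper value outside its range is refused whole. "hand" is the finger opening in cm, from 0 to 8.54, set as the call begins (left out, the last holds). The fingers move at their own pace and stop on an object; the grip force is fixed at half the most. Time passes only in rows, so rows that repeat a pose let the fingers close. It gives the time, the measured TCP pose, the force and the opening at its end, in the units of the state.
- ctrl.observe(): the state, without advancing time (a new reading comes with each control period).
- ctrl.read_camera(name): name is "scene" or "top" or "wrist"; returns the picture (480x640x3 uint8, red, green, blue); there is no depth.
- ctrl.get_calibration(name): a dict with "vertical_fov" (degrees; the focal length in pixels is half the picture's height over the tangent of half this angle, whatever the lens; pixels are square), "cx", "cy" (the principal point, pixels), "R" (3x3) and "t" (3): a world point X has camera coordinates R X + t. Camera axes: x right, y down, z forward; pixel columns grow to the right and rows downward; lengths in m; the calibration is good to about 2 mm. A picture is of the moment at which its call begins: read the wrist's pose just before it. get_calibration takes no time and is no camera call; for the wrist camera it gives the pose at the moment of the call.
- ctrl.sign_off(): hands the job in, once; it reports no verdict.
The state is a dict: "time": time; "joints": joint angles; "dq": joint speeds; "joint_efforts": joint torques, N m; "position": TCP position; "ee_rot": TCP orientation; "ft_force": force on the tool from outside, world axes, zero at the start; "wrist_torque": the same for the moment, N m; "grip_width": finger opening in m.
Only numpy, scipy, OpenCV 4.12 (cv2) and the standard library are available. Lean on these libraries where they do the work, as an engineer would, in place of code of your own. Each camera call takes 0.05 s, during which the arm holds its last target.

### The job

The run is over and the centrifuge's lid stay has worn out, so the lid falls shut unless it is held. Press the round lid-release button fully down and let it come up again so that the lid pops ajar, then raise the lid by its front tab to 45 degrees and keep holding it there, still and with the gripper, so that a colleague can take the tubes out of the rotor: you finish while holding it. Do not let the lid drop at any time, and leave the other things on the bench where they stand.

Things in the scene. Friction and masses are not known exactly. Their poses are not given: they have to be found in the camera images.
- centrifuge: white bench centrifuge, fixed, 295 (x) x 240 (y) x 145 to its deck, 170 with the grey lid. Origin: on the bench, 155 behind its front edge, mid-width; x points from front (console side, towards the robot) to back, y to its left, z up. The console slopes at 36 degrees, from 125 high at x = -90 to 78 at x = -155; it also has a flat display and, on its left half, two unused knobs 25 across
- release_top (a point): centre of the top of the lid-release button: the only push button, a white cap 26 across in a grey collar 42 across, at the right-hand end of the console (machine y = -75). Its z axis points straight out of the button, square to the console (36 degrees from vertical, leaning to the front): push along -z
- release (a joint): travel of the lid-release button in m: 0 up, 0.006 fully down. Its spring pushes back with 1.2 N at the start and 4 N at the bottom. From about 0.005 it frees the latch and the lid pops ajar by itself; until then the lid is locked
- lid_tab (a point): centre of the lid's front grip tab, as far as it stands out before the lid's round edge: 40 wide (y), 32 from front to back (x), 12 thick, free at both sides, 20 or more free below it. Its axes turn with the lid: x towards the hinge, y along the hinge, z out of the lid's upper face. Lid shut: 153 above the bench. It lies 231 from the hinge axis
- lid_hinge (a point): middle of the lid's hinge axis, at the back of the machine, 150 above the bench; axes as the machine's. The axis is y; the tab goes up and backwards about it as the lid opens
- lid (a joint): opening angle of the lid in rad: 0 shut and latched, about 0.1 popped ajar (two sprung pins carry it there), 0.785 is 45 degrees, 1.45 its stop. The lid is a round grey disc 210 across, 0.36 to 0.59 kg; it falls back from every angle above ajar, and takes 1.5 to 3.5 N upwards at the tab to lift
- tube_rack: bystander: white rack of capped tubes, 200 x 66 x 88, on the machine's left; origin under its centre
- bottle: bystander: brown glass bottle with white cap, 64 diameter, 150 high, on the machine's right; origin under its centre
- beaker: bystander: glass beaker, 70 diameter, 85 high, on the machine's right, farther back; origin under its centre
- marker: bystander: marker pen lying on the right-hand side, 135 long (x), 13 thick; origin under its middle
- tip_box: bystander: blue box with clear lid, full of pipette tips, 122 x 84 x 72; origin under its centre
- petri: bystander: stack of three flat dishes, 90 diameter, 43 high; origin under its centre
- pipette: bystander: hand pipette lying down, 290 long (x), 34 high; origin under the middle

How it is judged:
By the outcome, as a careful person would: the job done as asked, in the order asked, and still so for the second after the job is handed in, while the arm keeps its last pose, push and grip.
It also fails if it takes over 48 s, if anything falls off the work surface, if the arm or the gripper's body presses on something with over 40 N, if the wrist force passes 120 N, or if a joint passes its speed limit or range.

## Working session

There is one attempt and no reset: what is moved stays moved. The work goes in short steps, Python scripts to look and compute and a tool call to move; the robot and the scene stay as the last step left them, time stands still between calls to the robot, and variables do not carry over. Pictures are saved under pics/ and viewed, and the job is handed in when it is done.

Besides the shell and the picture viewer there is one more tool, called after "Call:" as a command line: name --argument value ..., lists and objects as JSON in quotes. move_arm: Moves the arm, as the interface text tells. Its arguments: {"type":"object","properties":{"motion":{"type":"array","items":{"type":"object","properties":{"tx":{"type":"number"},"ty":{"type":"number"},"tz":{"type":"number"},"rx":{"type":"number"},"ry":{"type":"number"},"rz":{"type":"number"}}}},"hand":{"type":"number"}},"required":["motion"]}

```bash
ls; mkdir -p pics
python3 - <<'E'
from station import ctrl
import cv2
s=ctrl.observe();print(s)
for n in["scene","top","wrist"]:
    c=ctrl.get_calibration(n);print(n,c)
    cv2.imwrite(f"pics/{n}0.png",ctrl.read_camera(n)[:,:,::-1])
E
```

```text
pics
{'time': 0.0, 'joints': array([-1.31350058,  0.41796029, -0.01031062,  1.61419358,  0.00470401,
        1.11069666, -0.05298963]), 'dq': array([ 0.00011047,  0.00055698,  0.00029416,  0.00133778,  0.00066571,
       -0.00039289,  0.00106984]), 'joint_efforts': array([-1.70130610e-03, -8.64464879e+01,  6.77694753e-01, -4.34887683e+01,
        1.91746722e-02,  7.69344682e-03,  2.64014722e-05]), 'position': array([0.18388325, 0.59696389, 0.23066062]), 'ee_rot': array([ 0.69966666, -0.10527049,  0.1052057 , -0.69879642]), 'ft_force': array([ 0.07369056, -0.69850775,  0.11264628]), 'wrist_torque': array([-0.00494721,  0.04027478, -0.01114403]), 'grip_width': 0.0850506663592077}
scene {'vertical_fov': 50.868928223154484, 'cx': 317.54436388392634, 'cy': 240.34830850134873, 'R': array([[-0.7417084 ,  0.67058131, -0.01376087],
       [ 0.54717816,  0.59309613, -0.5906209 ],
       [-0.38789781, -0.44559813, -0.80683182]]), 't': array([ 0.45019154, -0.24988364,  1.9292915 ])}
top {'vertical_fov': 53.14324452894186, 'cx': 315.07193293590217, 'cy': 240.7488930544828, 'R': array([[-9.69571302e-04, -9.99989940e-01,  4.37942748e-03],
       [-9.76886649e-01,  1.10237958e-05, -2.13757981e-01],
       [ 2.13755782e-01, -4.48545784e-03, -9.76876833e-01]]), 't': array([-0.00843751,  0.62213264,  1.27429364])}
wrist {'vertical_fov': 59.19514477380802, 'cx': 312.94839261334965, 'cy': 241.83366979812982, 'R': array([[ 2.94355646e-01,  9.55695779e-01, -5.76263765e-04],
       [ 9.13326897e-01, -2.81128321e-01,  2.94619833e-01],
       [ 2.81404927e-01, -8.72493285e-02, -9.55614369e-01]]), 't': array([-0.62503048, -0.03870481,  0.37978951])}
```

View pics/scene0.png

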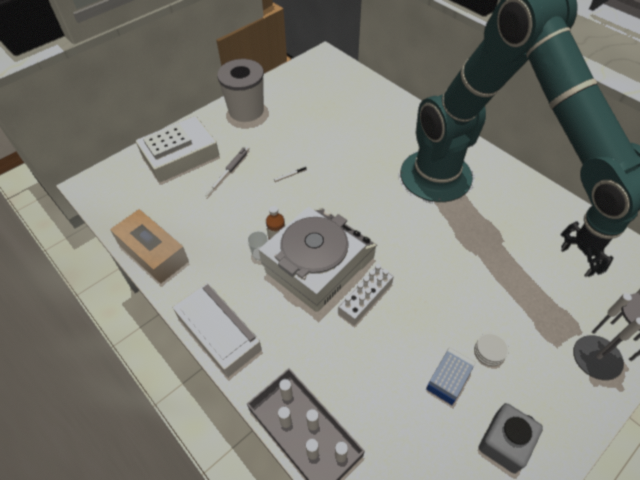

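View pics/top0.png

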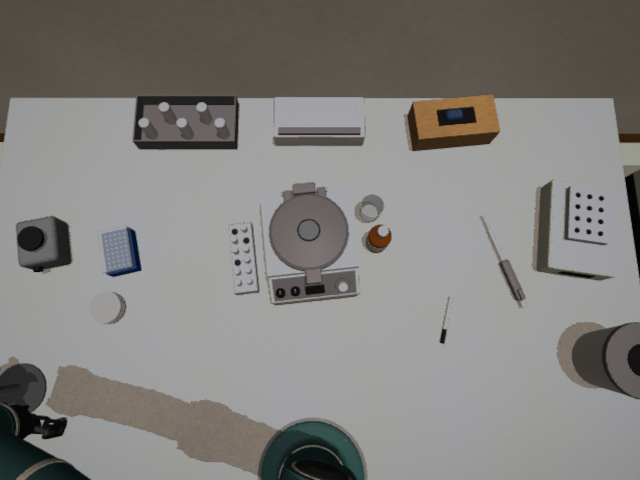

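View pics/wrist0.png

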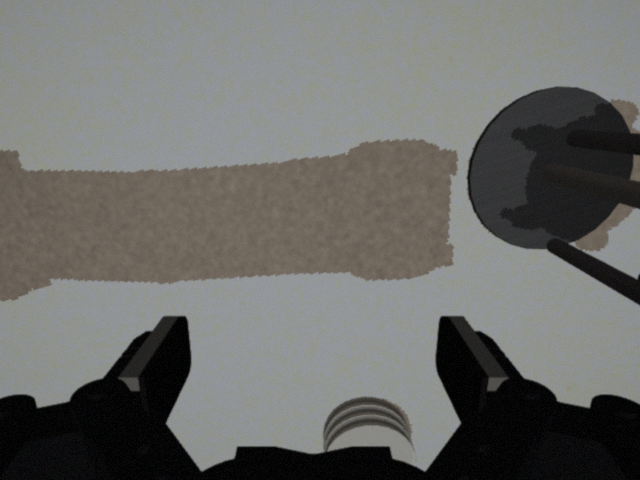

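Run:
```python
import cv2
a=cv2.imread("pics/top0.png")[170:320,215:405]
cv2.imwrite("pics/topc.png",cv2.resize(a,None,fx=4,fy=4,interpolation=cv2.INTER_CUBIC))
a=cv2.imread("pics/scene0.png")[190:330,230:410]
cv2.imwrite("pics/scenec.png",cv2.resize(a,None,fx=4,fy=4,interpolation=cv2.INTER_CUBIC))
```

```text
(no output)
```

View pics/topc.png

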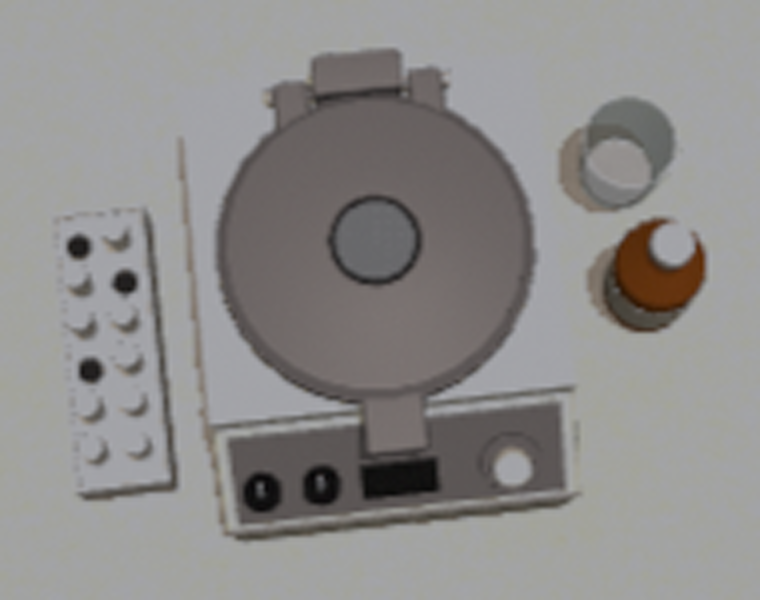

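View pics/scenec.png

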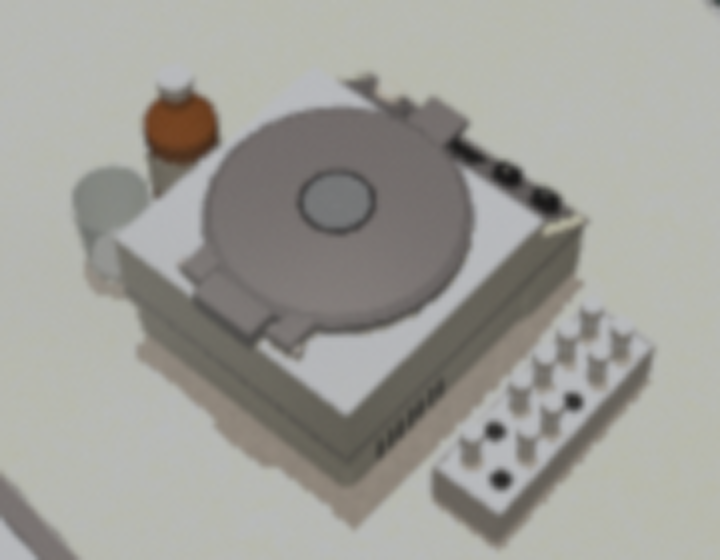

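```bash
cat > h.py <<'E'
import numpy as np, cv2
from scipy.optimize import least_squares
from scipy.spatial.transform import Rotation as Rot
def K(c): 
    f=240/np.tan(np.radians(c['vertical_fov']/2)); return f
def proj(c,X):
    p=np.asarray(X)@c['R'].T+c['t']; f=K(c)
    return p[...,:2]/p[...,2:]*f+[c['cx'],c['cy']]
def ray_z(c,uv,z):
    f=K(c); d=np.r_[(np.array(uv)-[c['cx'],c['cy']])/f,1]@c['R']; o=-c['R'].T@c['t']
    return o+d*(z-o[2])/d[2]
def M2W(p,X):
    x,y,a=p; X=np.atleast_2d(X); c,s=np.cos(a),np.sin(a)
    return np.c_[x+c*X[:,0]-s*X[:,1],y+s*X[:,0]+c*X[:,1],X[:,2]]
E
python3 - <<'E'
from h import *
from station import ctrl
T=ctrl.get_calibration("top");S=ctrl.get_calibration("scene")
t=lambda u,v:(215+(u+.5)/4-.5,170+(v+.5)/4-.5); s=lambda u,v:(230+(u+.5)/4-.5,190+(v+.5)/4-.5)
obs=[(T,t(213,425),(-.09,.12,.145)),(T,t(574,388),(-.09,-.12,.145)),
(S,s(347,415),(.14,.12,.145)),(S,s(118,237),(.14,-.12,.145)),
(T,t(230,537),(-.155,.12,.078)),(T,t(579,495),(-.155,-.12,.078))]
f=lambda p:np.concatenate([proj(c,M2W(p,X))[0]-uv for c,uv,X in obs])
r=least_squares(f,[.6,0,0],loss='soft_l1');p=r.x;print(p,np.round(f(p).reshape(-1,2),1))
def inv(w):
    c_,s_=np.cos(p[2]),np.sin(p[2]);d=w[:2]-p[:2];return np.round([c_*d[0]+s_*d[1],-s_*d[0]+c_*d[1],w[2]],4)
for n,uv,z in[("button",(513,467),.112),("collar",(510,460),.104),("tab frontL",(367,455),.159),("tab frontR",(428,450),.159),("tab front bottom",(397,460),.147),("knob",(375,240),.170),("discL",(217,240),.165),("discR",(535,240),.165)]:
    w=ray_z(T,t(*uv),z);print(n,w.round(4),inv(w))
for uv,z in[((338,202),.170)]: print(inv(ray_z(S,s(*uv),z)))
E
```

```text
[0.6131725  0.00757853 0.11488287] [[-1.   0.8]
 [ 0.6 -0.5]
 [-0.1 -0.1]
 [-1.2  0.2]
 [-0.7  0.1]
 [ 0.3  0.3]]
button [ 0.4888 -0.082   0.112 ] [-0.1339 -0.0747  0.112 ]
collar [ 0.4944 -0.0806  0.104 ] [-0.1281 -0.0739  0.104 ]
tab frontL [0.4908 0.014  0.159 ] [-0.1209  0.0204  0.159 ]
tab frontR [ 0.494  -0.0249  0.159 ] [-0.1221 -0.0186  0.159 ]
tab front bottom [ 0.4891 -0.0052  0.147 ] [-0.1247  0.0015  0.147 ]
knob [0.6291 0.009  0.17  ] [ 0.016  -0.0004  0.17  ]
discL [0.6303 0.1118 0.165 ] [0.029  0.1015 0.165 ]
discR [ 0.6304 -0.095   0.165 ] [ 0.0053 -0.1038  0.165 ]
[0.0145 0.0013 0.17  ]
```

```bash
cat >> h.py <<'E'
from scipy.spatial.transform import Slerp
P=np.array([.6132,.0076,.1149])
ax=lambda a:np.array([np.cos(P[2])*a[0]-np.sin(P[2])*a[1],np.sin(P[2])*a[0]+np.cos(P[2])*a[1],a[2]])
def Rt(pitch,yaw=None,s=1):
    # tool y pitched down from horizontal by pitch towards machine +x; tool x = s*machine y
    y=ax([np.cos(pitch),0,-np.sin(pitch)]); x=s*ax([0,1,0]); z=np.cross(x,y)
    return Rot.from_matrix(np.c_[x,y,z])
def plan(pos,R,n=5,lim=(.0415,.122)):
    from station import ctrl
    s=ctrl.observe(); p0=s['position'];R0=Rot.from_quat(s['ee_rot'])
    d=R0.inv().apply(np.asarray(pos)-p0)*100; rv=(R0.inv()*R).as_rotvec()
    need=max(np.linalg.norm(d)/100/lim[0],np.linalg.norm(rv)/lim[1])
    m=max(n,int(np.ceil(need)))
    print("t",round(s['time'],2),"rows needed",round(need,1),"total d",d.round(2),"rv",rv.round(3))
    for k in range(1,min(5,m)+1):
        a=k/m; print({k2:round(float(v),3) for k2,v in zip(("tx","ty","tz","rx","ry","rz"),np.r_[d*a,rv*a])})
def st():
    from station import ctrl
    s=ctrl.observe();M=Rot.from_quat(s['ee_rot']).as_matrix();print(round(s['time'],2),s['position'].round(4),"F",s['ft_force'].round(2),"w",round(s['grip_width'],4),"q",s['joints'].round(2));print(M.round(3))
E
python3 - <<'E'
from h import *
from station import ctrl
st()
c=ctrl.get_calibration('wrist');print(-c['R'].T@c['t'])
for s in(1,-1):
    R=Rt(np.radians(54),s=s);print(R.as_matrix().round(3)); plan([.43,-.08,.28],R)
E
```

```text
0.15 [0.1839 0.5971 0.2308] F [-0.15  0.08 -0.15] w 0.0854 q [-1.31  0.42 -0.01  1.61  0.    1.11 -0.05]
[[ 0.956 -0.     0.294]
 [-0.294 -0.001  0.956]
 [ 0.    -1.    -0.001]]
[0.11246404 0.61961991 0.37405954]
[[-0.115  0.584 -0.804]
 [ 0.993  0.067 -0.093]
 [-0.    -0.809 -0.588]]
t 0.15 rows needed 17.4 total d [ 43.45  -4.86 -57.47] rv [-0.404 -1.909 -0.621]
{'tx': 2.414, 'ty': -0.27, 'tz': -3.193, 'rx': -0.022, 'ry': -0.106, 'rz': -0.035}
{'tx': 4.828, 'ty': -0.54, 'tz': -6.385, 'rx': -0.045, 'ry': -0.212, 'rz': -0.069}
{'tx': 7.242, 'ty': -0.81, 'tz': -9.578, 'rx': -0.067, 'ry': -0.318, 'rz': -0.104}
{'tx': 9.656, 'ty': -1.081, 'tz': -12.77, 'rx': -0.09, 'ry': -0.424, 'rz': -0.138}
{'tx': 12.069, 'ty': -1.351, 'tz': -15.963, 'rx': -0.112, 'ry': -0.53, 'rz': -0.173}
[[ 0.115  0.584  0.804]
 [-0.993  0.067  0.093]
 [ 0.    -0.809  0.588]]
t 0.15 rows needed 17.4 total d [ 43.45  -4.86 -57.47] rv [ 0.557  1.117 -0.362]
{'tx': 2.414, 'ty': -0.27, 'tz': -3.193, 'rx': 0.031, 'ry': 0.062, 'rz': -0.02}
{'tx': 4.828, 'ty': -0.54, 'tz': -6.385, 'rx': 0.062, 'ry': 0.124, 'rz': -0.04}
{'tx': 7.242, 'ty': -0.81, 'tz': -9.578, 'rx': 0.093, 'ry': 0.186, 'rz': -0.06}
{'tx': 9.656, 'ty': -1.081, 'tz': -12.77, 'rx': 0.124, 'ry': 0.248, 'rz': -0.081}
{'tx': 12.069, 'ty': -1.351, 'tz': -15.963, 'rx': 0.155, 'ry': 0.31, 'rz': -0.101}
```

Run:
```python
from h import *
plan([.42,.25,.29],Rt(np.radians(54),s=-1))
```

```text
t 0.15 rows needed 10.7 total d [ 32.78  -5.89 -26.22] rv [ 0.557  1.117 -0.362]
{'tx': 2.98, 'ty': -0.536, 'tz': -2.384, 'rx': 0.051, 'ry': 0.102, 'rz': -0.033}
{'tx': 5.96, 'ty': -1.071, 'tz': -4.768, 'rx': 0.101, 'ry': 0.203, 'rz': -0.066}
{'tx': 8.94, 'ty': -1.607, 'tz': -7.152, 'rx': 0.152, 'ry': 0.305, 'rz': -0.099}
{'tx': 11.92, 'ty': -2.143, 'tz': -9.536, 'rx': 0.202, 'ry': 0.406, 'rz': -0.132}
{'tx': 14.9, 'ty': -2.679, 'tz': -11.92, 'rx': 0.253, 'ry': 0.508, 'rz': -0.165}
```

Call:
move_arm --motion '[{"tx":3,"ty":-0.5,"tz":-2.4,"rx":0.05,"ry":0.1,"rz":-0.03},{"tx":6,"ty":-1.1,"tz":-4.8,"rx":0.1,"ry":0.2,"rz":-0.06},{"tx":9,"ty":-1.6,"tz":-7.2,"rx":0.15,"ry":0.3,"rz":-0.1},{"tx":12,"ty":-2.1,"tz":-9.5,"rx":0.2,"ry":0.4,"rz":-0.13},{"tx":15,"ty":-2.7,"tz":-12,"rx":0.25,"ry":0.5,"rz":-0.16}]' --hand 0

```text
time: 0.57
position: [0.2927, 0.4368, 0.2582]
ee_rot: [-0.565, 0.206, -0.343, 0.722]
ft_force: [2.0, 0.5, 0.1]
grip_width: 0.0256
```

Run:
```python
from h import *
st();plan([.42,.25,.29],Rt(np.radians(54),s=-1))
```

```text
0.57 [0.2927 0.4368 0.2582] F [2.   0.46 0.11] w 0.0256 q [-1.31  0.08  0.17  2.02  0.24  0.83 -0.52]
[[ 0.679  0.263  0.685]
 [-0.728  0.127  0.674]
 [ 0.09  -0.957  0.277]]
t 0.57 rows needed 5.8 total d [22.54 -2.07 -2.98] rv [ 0.305  0.611 -0.202]
{'tx': 3.756, 'ty': -0.345, 'tz': -0.496, 'rx': 0.051, 'ry': 0.102, 'rz': -0.034}
{'tx': 7.512, 'ty': -0.689, 'tz': -0.993, 'rx': 0.102, 'ry': 0.204, 'rz': -0.067}
{'tx': 11.268, 'ty': -1.034, 'tz': -1.489, 'rx': 0.153, 'ry': 0.306, 'rz': -0.101}
{'tx': 15.024, 'ty': -1.379, 'tz': -1.986, 'rx': 0.204, 'ry': 0.408, 'rz': -0.135}
{'tx': 18.78, 'ty': -1.724, 'tz': -2.482, 'rx': 0.255, 'ry': 0.51, 'rz': -0.169}
```

Call:
move_arm --motion '[{"tx":3.8,"ty":-0.3,"tz":-0.5,"rx":0.05,"ry":0.1,"rz":-0.03},{"tx":7.5,"ty":-0.7,"tz":-1,"rx":0.1,"ry":0.2,"rz":-0.07},{"tx":11.3,"ty":-1,"tz":-1.5,"rx":0.15,"ry":0.31,"rz":-0.1},{"tx":15,"ty":-1.4,"tz":-2,"rx":0.2,"ry":0.41,"rz":-0.135},{"tx":18.8,"ty":-1.7,"tz":-2.5,"rx":0.255,"ry":0.51,"rz":-0.17}]'

```text
time: 0.98
position: [0.3994, 0.2816, 0.2852]
ee_rot: [-0.38, 0.288, -0.556, 0.681]
ft_force: [1.5, 0.4, 0.2]
grip_width: -0.0001
```

Run:
```python
from h import *
st();plan([.44,.0,.28],Rt(np.radians(54),s=-1))
```

```text
0.98 [0.3994 0.2816 0.2852] F [1.45 0.36 0.18] w -0.0001 q [-1.19 -0.13  0.25  2.24  0.68  0.7  -1.16]
[[ 0.215  0.539  0.815]
 [-0.976  0.093  0.197]
 [ 0.03  -0.837  0.546]]
t 0.98 rows needed 6.9 total d [ 2.834e+01  1.000e-02 -2.520e+00] rv [ 0.049  0.101 -0.033]
{'tx': 4.049, 'ty': 0.001, 'tz': -0.359, 'rx': 0.007, 'ry': 0.014, 'rz': -0.005}
{'tx': 8.098, 'ty': 0.002, 'tz': -0.719, 'rx': 0.014, 'ry': 0.029, 'rz': -0.009}
{'tx': 12.147, 'ty': 0.003, 'tz': -1.078, 'rx': 0.021, 'ry': 0.043, 'rz': -0.014}
{'tx': 16.196, 'ty': 0.003, 'tz': -1.438, 'rx': 0.028, 'ry': 0.058, 'rz': -0.019}
{'tx': 20.245, 'ty': 0.004, 'tz': -1.797, 'rx': 0.035, 'ry': 0.072, 'rz': -0.024}
```

Call:
move_arm --motion '[{"tx":4,"ty":0,"tz":-0.4,"rx":0.01,"ry":0.02,"rz":-0.01},{"tx":8.1,"ty":0,"tz":-0.7,"rx":0.02,"ry":0.04,"rz":-0.01},{"tx":12.1,"ty":0,"tz":-1.1,"rx":0.03,"ry":0.06,"rz":-0.02},{"tx":16.2,"ty":0,"tz":-1.4,"rx":0.04,"ry":0.08,"rz":-0.03},{"tx":20.2,"ty":0,"tz":-1.8,"rx":0.05,"ry":0.1,"rz":-0.033}]'

```text
time: 1.4
position: [0.4285, 0.0808, 0.2805]
ee_rot: [-0.342, 0.3, -0.592, 0.665]
ft_force: [12.3, -15.6, 7.2]
grip_width: -0.0001
```

Run:
```python
from h import *
st();plan([.448,-.087,.169],Rt(np.radians(54),s=-1))
```

```text
1.4 [0.4285 0.0808 0.2805] F [ 12.35 -15.59   7.25] w -0.0001 q [-0.95 -0.39  0.46  2.42  0.72  0.58 -0.86]
[[ 0.119  0.582  0.805]
 [-0.993  0.066  0.1  ]
 [ 0.005 -0.811  0.585]]
t 1.4 rows needed 4.9 total d [16.83  9.07 -6.63] rv [0.003 0.007 0.001]
{'tx': 3.367, 'ty': 1.815, 'tz': -1.326, 'rx': 0.001, 'ry': 0.001, 'rz': 0.0}
{'tx': 6.733, 'ty': 3.63, 'tz': -2.652, 'rx': 0.001, 'ry': 0.003, 'rz': 0.0}
{'tx': 10.1, 'ty': 5.444, 'tz': -3.979, 'rx': 0.002, 'ry': 0.004, 'rz': 0.001}
{'tx': 13.467, 'ty': 7.259, 'tz': -5.305, 'rx': 0.002, 'ry': 0.005, 'rz': 0.001}
{'tx': 16.833, 'ty': 9.074, 'tz': -6.631, 'rx': 0.003, 'ry': 0.007, 'rz': 0.001}
```

```bash
cat >> h.py <<'E'
def log():
    from station import ctrl
    import json
    s=ctrl.observe(); open("log.jsonl","a").write(json.dumps([list(map(float,s['joints'])),list(map(float,s['position'])),list(map(float,s['ee_rot']))])+"\n")
E
python3 - <<'E'
from h import *
from station import ctrl
import json
with open("log.jsonl","w") as f:
    for q,p,r in [([-1.31350058,0.41796029,-0.01031062,1.61419358,0.00470401,1.11069666,-0.05298963],[0.18388325,0.59696389,0.23066062],[0.69966666,-0.10527049,0.1052057,-0.69879642]),
     ([-1.31,.08,.17,2.02,.24,.83,-.52],[0.2927,0.4368,0.2582],[-0.565,0.206,-0.343,0.722]),([-1.19,-.13,.25,2.24,.68,.7,-1.16],[0.3994,0.2816,0.2852],[-0.38,0.288,-0.556,0.681])]:
        f.write(json.dumps([q,p,r])+"\n")
log(); st()
cv2.imwrite("pics/w1.png",ctrl.read_camera("wrist")[:,:,::-1]); st()
import itertools
D=[json.loads(l) for l in open("log.jsonl")]
best=[]
def fk(q,g,sg):
    o1,d1,d3,d5,d7,a3,a5,a6,o7=g
    R=Rot.from_euler('z',sg[0]*q[0]+o1);p=np.array([0,0,d1])
    R=R*Rot.from_euler('y',q[1])*Rot.from_euler('z',sg[1]*q[2]);p=p+R.apply([a3,0,d3])
    R=R*Rot.from_euler('y',q[3])*Rot.from_euler('z',sg[2]*q[4]);p=p+R.apply([a5,0,d5])
    R=R*Rot.from_euler('y',q[5]);p=p+R.apply([a6,0,d7])
    R=R*Rot.from_euler('z',sg[3]*q[6]+o7)
    return p,R*Rot.from_euler('x',-np.pi/2) # tool y -> flange z
for sg in itertools.product((1,-1),repeat=4):
    def f(g):
        e=[]
        for q,p,r in D:
            pp,R=fk(q,g,sg); e+=list(pp-p)+list(.3*(Rot.from_quat(r).inv()*R).as_rotvec())
        return np.array(e+list(.001*np.array(g[1:8])))
    for o1 in(0,1.57,3.14,-1.57):
        for o7 in (0,1.57,3.14,-1.57):
            r=least_squares(f,[o1,.35,.4,.4,.25,0,0,0,o7]);best.append((r.cost,sg,r.x))
best.sort(key=lambda b:b[0])
for b in best[:3]:print(b[0],b[1],b[2].round(4))
E
```

```text
1.4 [0.4285 0.0808 0.2805] F [ 12.35 -15.59   7.25] w -0.0001 q [-0.95 -0.39  0.46  2.42  0.72  0.58 -0.86]
[[ 0.119  0.582  0.805]
 [-0.993  0.066  0.1  ]
 [ 0.005 -0.811  0.585]]
1.45 [0.4285 0.0744 0.278 ] F [-4.22 -5.12 -3.47] w 0.0002 q [-0.94 -0.39  0.47  2.42  0.72  0.58 -0.85]
[[ 0.113  0.579  0.808]
 [-0.994  0.059  0.096]
 [ 0.008 -0.813  0.582]]
1.0598057806143086 (-1, 1, -1, -1) [ 2.9586  0.8279 -1.0482 -0.9291 -0.3284 -0.4559  0.6544 -1.32   -4.3651]
1.0598057810714234 (-1, 1, -1, -1) [ 2.9588  0.8277 -1.0487 -0.9288 -0.3293 -0.4552  0.6541 -1.3192  1.9174]
1.0598057823228113 (-1, 1, -1, -1) [ 2.9586  0.8279 -1.0482 -0.9291 -0.3284 -0.456   0.6544 -1.3201  1.9181]
```

View pics/w1.png

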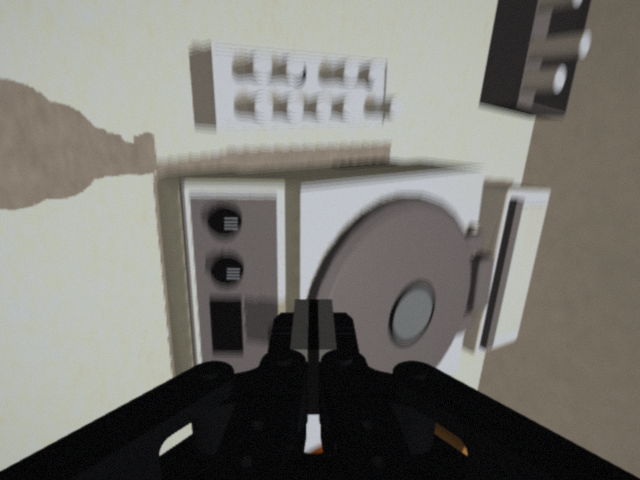

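```bash
cat > fit.py <<'E'
from h import *
import json,itertools
def fk(q,g,sg):
    o1,d1,d3,d5,d7,a3,a5,a6,o7=g
    R=Rot.from_euler('z',sg[0]*q[0]+o1);p=np.array([0,0,d1])
    R=R*Rot.from_euler('y',q[1])*Rot.from_euler('z',sg[1]*q[2]);p=p+R.apply([a3,0,d3])
    R=R*Rot.from_euler('y',q[3])*Rot.from_euler('z',sg[2]*q[4]);p=p+R.apply([a5,0,d5])
    R=R*Rot.from_euler('y',q[5]);p=p+R.apply([a6,0,d7])
    R=R*Rot.from_euler('z',sg[3]*q[6]+o7)
    return p,R*Rot.from_euler('x',np.pi/2)
def fit():
    D=[json.loads(l) for l in open("log.jsonl")];best=[]
    for sg in itertools.product((1,-1),repeat=4):
        def f(g):
            e=[]
            for q,p,r in D:
                pp,R=fk(q,g,sg); e+=list(pp-p)+list(.3*(Rot.from_quat(r).inv()*R).as_rotvec())
            return np.array(e+list(.001*np.array(g[1:8])))
        for o1 in(0,3.14):
            for o7 in (0,1.57,3.14,-1.57):
                r=least_squares(f,[o1,.35,.4,.4,.25,0,0,0,o7]);best.append((r.cost,sg,r.x))
    best.sort(key=lambda b:b[0]);return best
if __name__=="__main__":
    log()
    for b in fit()[:3]:print(b[0],b[1],b[2].round(4))
E
python3 fit.py
```

```text
0.00010127772138526637 (-1, -1, -1, -1) [-0.0408  0.273   0.5566  0.451   0.4033 -0.0093 -0.055   0.0205 -1.6055]
0.00010127772138526671 (-1, -1, -1, -1) [-0.0408  0.273   0.5566  0.451   0.4033 -0.0093 -0.055   0.0205  4.6777]
0.00010127772138526714 (-1, -1, -1, -1) [-0.0408  0.273   0.5566  0.451   0.4033 -0.0093 -0.055   0.0205 -1.6055]
```

```bash
cat > ik.py <<'E'
from fit import *
b=fit()[0]; G,SG=b[2],b[1]
lo=np.array([-2.81,-.39,-1.27,.06,-1.19,.19,-2.82]);hi=np.array([2.81,2.02,1.25,2.57,4.33,2,2.82])
def ik(pos,R,q0):
    best=None
    for k in range(8):
        qs=np.clip(q0+(0 if k==0 else np.random.default_rng(k).normal(0,.5,7)),lo+.02,hi-.02)
        f=lambda q:np.r_[(lambda pr:np.r_[pr[0]-pos,.3*(R.inv()*pr[1]).as_rotvec()])(fk(q,G,SG)),.002*(q-q0)]
        r=least_squares(f,qs,bounds=(lo+.01,hi-.01))
        if best is None or r.cost<best.cost: best=r
    e=best.fun[:6]; return best.x.round(2),np.linalg.norm(e[:3]).round(4),np.linalg.norm(e[3:]/.3).round(3)
E
python3 - <<'E'
from ik import *
from station import ctrl
q=ctrl.observe()['joints']
def Ry(pitch,s):
    y=ax([np.cos(pitch),0,-np.sin(pitch)]); z=s*ax([0,1,0]); return Rot.from_matrix(np.c_[np.cross(y,z),y,z])
R0=Rt(np.radians(54),s=-1)
print(ik([.448,-.087,.169],R0,q));print(ik([.489,-.082,.112],R0,q))
H=M2W(P,[[.126,0,.15]])[0]
for s in(1,-1):
    print(s,Ry(1,s).as_matrix()[:,0].round(2),ik([.448,-.087,.169],Ry(np.radians(54),s),q))
    for th in(.1,.4,.785):
        pit=.95+th
        tab=M2W(P,[[.126-.231*np.cos(th)-.003*np.sin(th),0,.15+.231*np.sin(th)+.003*np.cos(th)]])[0]
        R=Ry(pit,s);print(th,ik(tab+.019*R.as_matrix()[:,1],R,q))
E
```

```text
(array([-0.47, -0.15,  0.73,  2.55, -0.88,  0.2 ,  1.22]), np.float64(0.0003), np.float64(0.001))
(array([ 1.42,  0.45, -1.26,  2.49,  2.13,  0.2 , -1.65]), np.float64(0.0141), np.float64(0.027))
1 [0.84 0.1  0.54] (array([-1.04, -0.38,  1.23,  2.54,  0.66,  0.2 ,  1.35]), np.float64(0.0031), np.float64(0.022))
0.1 (array([-0.39,  0.03,  0.39,  2.41, -0.44,  0.21,  2.1 ]), np.float64(0.0002), np.float64(0.001))
0.4 (array([-0.31,  0.12,  0.32,  2.04, -0.11,  0.77,  1.76]), np.float64(0.0), np.float64(0.0))
0.785 (array([-0.03,  0.41, -0.03,  1.5 ,  0.03,  1.4 ,  1.62]), np.float64(0.0), np.float64(0.0))
-1 [-0.84 -0.1  -0.54] (array([-0.47, -0.15,  0.72,  2.55, -0.88,  0.2 , -0.34]), np.float64(0.0002), np.float64(0.001))
0.1 (array([-0.59,  0.04,  0.59,  2.41, -0.48,  0.21, -1.  ]), np.float64(0.0001), np.float64(0.0))
0.4 (array([-0.57,  0.14,  0.61,  2.04, -0.17,  0.77, -1.31]), np.float64(0.0), np.float64(0.0))
0.785 (array([-0.38,  0.44,  0.48,  1.5 , -0.16,  1.41, -1.33]), np.float64(0.0), np.float64(0.0))
```

```bash
cat >> h.py <<'E'
def Ry(pitch,s=-1):
    y=ax([np.cos(pitch),0,-np.sin(pitch)]); z=s*ax([0,1,0]); return Rot.from_matrix(np.c_[np.cross(y,z),y,z])
E
python3 - <<'E'
from ik import *
from station import ctrl
q=ctrl.observe()['joints']
for d in(62,68,75):
  print(d)
  for R in(Rt(np.radians(d),s=-1),Ry(np.radians(d),-1),Ry(np.radians(d),1)):
    for off in(.0,.06):
        print(off,ik(np.array([.489,-.082,.112])+off*ax([-.588,0,.809]),R,q))
for s in(1,-1):
    for th in(.1,.4,.785):
        pit=1.1+th
        tab=M2W(P,[[.126-.231*np.cos(th)-.003*np.sin(th),0,.15+.231*np.sin(th)+.003*np.cos(th)]])[0]
        R=Ry(pit,s);print(s,th,ik(tab+.019*R.as_matrix()[:,1],R,q))
E
```

```text
62
0.0 (array([ 0.01,  0.11,  0.2 ,  2.44, -0.97,  0.23,  1.25]), np.float64(0.0002), np.float64(0.001))
0.06 (array([-1.04, -0.17,  1.24,  2.47, -0.06,  0.28,  0.41]), np.float64(0.0003), np.float64(0.001))
0.0 (array([-0.18,  0.12,  0.41,  2.44, -1.04,  0.25, -0.26]), np.float64(0.0001), np.float64(0.001))
0.06 (array([-1.04, -0.17,  1.24,  2.47, -0.07,  0.28, -1.15]), np.float64(0.0001), np.float64(0.0))
0.0 (array([ 1.41,  0.34, -1.26,  2.44,  0.84,  0.2 ,  1.14]), np.float64(0.0026), np.float64(0.01))
0.06 (array([-1.04, -0.17,  1.24,  2.47, -0.04,  0.28,  1.96]), np.float64(0.0005), np.float64(0.002))
68
0.0 (array([ 0.01,  0.14,  0.2 ,  2.37, -0.54,  0.31,  0.81]), np.float64(0.0001), np.float64(0.001))
0.06 (array([-0.6 , -0.  ,  0.85,  2.38, -0.35,  0.43,  0.66]), np.float64(0.0001), np.float64(0.0))
0.0 (array([-0.21,  0.15,  0.44,  2.37, -0.64,  0.33, -0.66]), np.float64(0.0001), np.float64(0.0))
0.06 (array([-0.59, -0.  ,  0.83,  2.38, -0.35,  0.43, -0.91]), np.float64(0.0), np.float64(0.0))
0.0 (array([ 1.33,  0.38, -1.26,  2.37,  0.74,  0.36,  1.19]), np.float64(0.0001)
[... 628 characters left out ...]
ray([-0.28,  0.06,  0.51,  2.28, -0.24,  0.57,  2.1 ]), np.float64(0.0001), np.float64(0.001))
1 0.1 (array([-0.24,  0.09,  0.25,  2.29, -0.2 ,  0.41,  1.87]), np.float64(0.0001), np.float64(0.001))
1 0.4 (array([-0.18,  0.21,  0.17,  1.92, -0.06,  0.94,  1.71]), np.float64(0.0), np.float64(0.0))
1 0.785 (array([ 0.01,  0.52, -0.12,  1.37,  0.07,  1.57,  1.58]), np.float64(0.0), np.float64(0.0))
-1 0.1 (array([-0.55,  0.1 ,  0.58,  2.29, -0.29,  0.42, -1.19]), np.float64(0.0), np.float64(0.0))
-1 0.4 (array([-0.5 ,  0.24,  0.56,  1.92, -0.18,  0.96, -1.31]), np.float64(0.0), np.float64(0.0))
-1 0.785 (array([-0.33,  0.55,  0.45,  1.37, -0.15,  1.58, -1.33]), np.float64(0.0), np.float64(0.0))
```

Run:
```python
from h import *
t=np.array([.489,-.082,.112])+.008*ax([-.809,0,-.588])+.06*ax([-.588,0,.809]);print(t)
plan(t,Ry(np.radians(66)))
```

```text
[ 0.4475233  -0.08678676  0.155836  ]
t 1.45 rows needed 13.0 total d [16.14 10.08 -7.12] rv [-0.165  1.567 -0.153]
{'tx': 1.241, 'ty': 0.775, 'tz': -0.547, 'rx': -0.013, 'ry': 0.121, 'rz': -0.012}
{'tx': 2.483, 'ty': 1.551, 'tz': -1.095, 'rx': -0.025, 'ry': 0.241, 'rz': -0.023}
{'tx': 3.724, 'ty': 2.326, 'tz': -1.642, 'rx': -0.038, 'ry': 0.362, 'rz': -0.035}
{'tx': 4.965, 'ty': 3.102, 'tz': -2.19, 'rx': -0.051, 'ry': 0.482, 'rz': -0.047}
{'tx': 6.207, 'ty': 3.877, 'tz': -2.737, 'rx': -0.063, 'ry': 0.603, 'rz': -0.059}
```

Call:
move_arm --motion '[{"tx":1.6,"ty":0.5,"tz":-0.5,"rx":-0.013,"ry":0.12,"rz":-0.012},{"tx":3.2,"ty":1,"tz":-1,"rx":-0.025,"ry":0.24,"rz":-0.024},{"tx":4.8,"ty":1.5,"tz":-1.5,"rx":-0.038,"ry":0.36,"rz":-0.036},{"tx":6.4,"ty":2,"tz":-2,"rx":-0.05,"ry":0.48,"rz":-0.047},{"tx":8,"ty":2.5,"tz":-2.5,"rx":-0.063,"ry":0.6,"rz":-0.06}]'

```text
time: 1.87
position: [0.4325, 0.0015, 0.2466]
ee_rot: [0.179, -0.494, 0.676, -0.517]
ft_force: [0.1, 0.2, 0.0]
grip_width: -0.0001
```

Run:
```python
from h import *
st();log()
t=np.array([.489,-.082,.112])+.008*ax([-.809,0,-.588])+.06*ax([-.588,0,.809]);print(t)
plan(t,Ry(np.radians(66)))
```

```text
1.87 [0.4325 0.0015 0.2466] F [0.06 0.18 0.01] w -0.0001 q [-0.82 -0.34  0.6   2.43  0.57  0.51 -1.13]
[[-0.401  0.523  0.752]
 [-0.876  0.022 -0.483]
 [-0.269 -0.852  0.449]]
[ 0.4475233  -0.08678676  0.155836  ]
t 1.87 rows needed 8.0 total d [9.56 8.32 1.32] rv [-0.098  0.965 -0.102]
{'tx': 1.195, 'ty': 1.04, 'tz': 0.164, 'rx': -0.012, 'ry': 0.121, 'rz': -0.013}
{'tx': 2.39, 'ty': 2.081, 'tz': 0.329, 'rx': -0.025, 'ry': 0.241, 'rz': -0.025}
{'tx': 3.586, 'ty': 3.121, 'tz': 0.493, 'rx': -0.037, 'ry': 0.362, 'rz': -0.038}
{'tx': 4.781, 'ty': 4.162, 'tz': 0.658, 'rx': -0.049, 'ry': 0.483, 'rz': -0.051}
{'tx': 5.976, 'ty': 5.202, 'tz': 0.822, 'rx': -0.062, 'ry': 0.603, 'rz': -0.064}
```

Call:
move_arm --motion '[{"tx":1.6,"ty":0.5,"tz":0.2,"rx":-0.012,"ry":0.12,"rz":-0.013},{"tx":3.2,"ty":1.2,"tz":0.4,"rx":-0.025,"ry":0.24,"rz":-0.025},{"tx":4.8,"ty":2.2,"tz":0.6,"rx":-0.037,"ry":0.36,"rz":-0.038},{"tx":6.2,"ty":3.3,"tz":0.8,"rx":-0.049,"ry":0.48,"rz":-0.05},{"tx":7.4,"ty":4.6,"tz":1,"rx":-0.062,"ry":0.6,"rz":-0.064}]'

```text
time: 2.28
position: [0.4348, -0.0677, 0.1923]
ee_rot: [0.001, -0.639, 0.699, -0.321]
ft_force: [1.5, -0.1, -0.0]
grip_width: 0.0001
```

Run:
```python
from h import *
from station import ctrl
st();log()
t=np.array([.489,-.082,.112])+.008*ax([-.809,0,-.588])+.06*ax([-.588,0,.809])
plan(t,Ry(np.radians(66)))
cv2.imwrite("pics/w2.png",ctrl.read_camera("wrist")[:,:,::-1])
```

```text
2.28 [ 0.4348 -0.0677  0.1923] F [ 1.51 -0.12 -0.04] w 0.0001 q [-0.87 -0.2   0.94  2.42  0.25  0.38 -1.2 ]
[[-0.794  0.447  0.412]
 [-0.451  0.021 -0.892]
 [-0.408 -0.894  0.184]]
t 2.28 rows needed 3.0 total d [1.34 3.79 1.56] rv [-0.038  0.364 -0.038]
{'tx': 0.267, 'ty': 0.758, 'tz': 0.312, 'rx': -0.008, 'ry': 0.073, 'rz': -0.008}
{'tx': 0.535, 'ty': 1.515, 'tz': 0.623, 'rx': -0.015, 'ry': 0.146, 'rz': -0.015}
{'tx': 0.802, 'ty': 2.273, 'tz': 0.935, 'rx': -0.023, 'ry': 0.218, 'rz': -0.023}
{'tx': 1.07, 'ty': 3.031, 'tz': 1.246, 'rx': -0.03, 'ry': 0.291, 'rz': -0.031}
{'tx': 1.337, 'ty': 3.788, 'tz': 1.558, 'rx': -0.038, 'ry': 0.364, 'rz': -0.038}
```

View pics/w2.png

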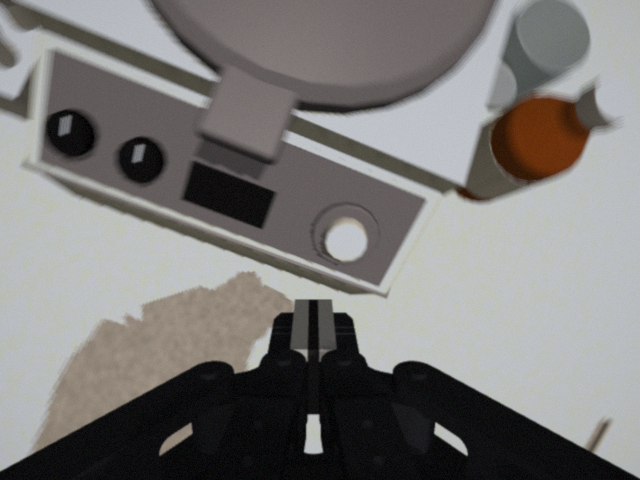

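Run:
```python
from h import *
from station import ctrl
st()
W=ctrl.get_calibration("wrist");T=ctrl.get_calibration("top")
tcp=ctrl.observe()['position'];print("tcp px",proj(W,tcp[None]))
def inv(w):
    c_,s_=np.cos(P[2]),np.sin(P[2]);d=w[:2]-P[:2];return np.round([c_*d[0]+s_*d[1],-s_*d[0]+c_*d[1],w[2]],4)
for z in(.105,.110,.115,.12):
    a=ray_z(W,(346,240),z);b=ray_z(T,(215+513.5/4-.5,170+467.5/4-.5),z);print(z,inv(a),inv(b))
for n,uv,z in[("tabFL",(202,133),.159),("tabFR",(279,160),.159),("discfront?",(225,68),.159),("tabBR",(298,95),.159),("consoleFR",(387,294),.078),("consoleFL",(27,163),.078),("deckR",(452,192),.145)]:
    print(n,inv(ray_z(W,uv,z)))
```

```text
2.33 [ 0.4349 -0.0703  0.1908] F [-1.68 -1.31 -1.12] w -0.0001 q [-0.87 -0.19  0.96  2.42  0.24  0.38 -1.2 ]
[[-0.801  0.445  0.401]
 [-0.439  0.019 -0.898]
 [-0.407 -0.895  0.18 ]]
tcp px [[313.24240478 322.37815998]]
0.105 [-0.1338 -0.0781  0.105 ] [-0.1331 -0.0753  0.105 ]
0.11 [-0.1348 -0.077   0.11  ] [-0.1337 -0.0749  0.11  ]
0.115 [-0.1359 -0.076   0.115 ] [-0.1342 -0.0745  0.115 ]
0.12 [-0.137  -0.0749  0.12  ] [-0.1348 -0.0741  0.12  ]
tabFL [-0.12    0.0117  0.159 ]
tabFR [-0.1196 -0.0251  0.159 ]
discfront? [-0.0862  0.0125  0.159 ]
tabBR [-0.0855 -0.0237  0.159 ]
consoleFR [-0.1538 -0.1212  0.078 ]
consoleFL [-0.1472  0.1162  0.078 ]
deckR [-0.0984 -0.1177  0.145 ]
```

Run:
```python
from h import *
B=M2W(P,[[-.134,-.075,.115]])[0]
t=B+.008*ax([-.809,0,-.588])+.03*ax([-.588,0,.809]);print(B,t)
plan(t,Ry(np.radians(66)))
```

```text
[ 0.48868211 -0.08226821  0.115     ] [ 0.4647291  -0.08503259  0.134566  ]
t 2.33 rows needed 2.9 total d [0.55 6.33 1.51] rv [-0.039  0.351 -0.036]
{'tx': 0.109, 'ty': 1.266, 'tz': 0.301, 'rx': -0.008, 'ry': 0.07, 'rz': -0.007}
{'tx': 0.219, 'ty': 2.532, 'tz': 0.602, 'rx': -0.016, 'ry': 0.14, 'rz': -0.014}
{'tx': 0.328, 'ty': 3.799, 'tz': 0.903, 'rx': -0.023, 'ry': 0.211, 'rz': -0.021}
{'tx': 0.437, 'ty': 5.065, 'tz': 1.205, 'rx': -0.031, 'ry': 0.281, 'rz': -0.028}
{'tx': 0.546, 'ty': 6.331, 'tz': 1.506, 'rx': -0.039, 'ry': 0.351, 'rz': -0.036}
```

Call:
move_arm --motion '[{"tx":0.15,"ty":1.6,"tz":0.4,"rx":-0.01,"ry":0.09,"rz":-0.01},{"tx":0.3,"ty":3.2,"tz":0.8,"rx":-0.02,"ry":0.18,"rz":-0.02},{"tx":0.4,"ty":4.8,"tz":1.1,"rx":-0.03,"ry":0.27,"rz":-0.03},{"tx":0.5,"ty":6.3,"tz":1.5,"rx":-0.039,"ry":0.35,"rz":-0.036},{"tx":0.5,"ty":6.3,"tz":1.5,"rx":-0.039,"ry":0.35,"rz":-0.036}]'

```text
time: 2.75
position: [0.4476, -0.0715, 0.1515]
ee_rot: [-0.046, -0.685, 0.689, -0.234]
ft_force: [-0.2, 2.2, 0.3]
grip_width: 0.0003
```

Run:
```python
from h import *
from station import ctrl
log();
cv2.imwrite("pics/w3.png",ctrl.read_camera("wrist")[:,:,::-1]); st()
W=ctrl.get_calibration("wrist")
for z in(.105,.110,.115,.12):
   print(proj(W,M2W(P,[[-.134,-.075,z]])))
```

```text
2.8 [ 0.4488 -0.0711  0.1509] F [ 0.36  4.86 -0.49] w -0.0001 q [-0.89  0.1   1.12  2.39 -0.61  0.39 -0.57]
[[-0.888  0.386  0.251]
 [-0.252  0.048 -0.966]
 [-0.385 -0.921  0.055]]
[[350.36731102 240.33335448]]
[[351.8420375 239.2770195]]
[[353.39028071 238.16802506]]
[[355.01767852 237.00233281]]
```

View pics/w3.png

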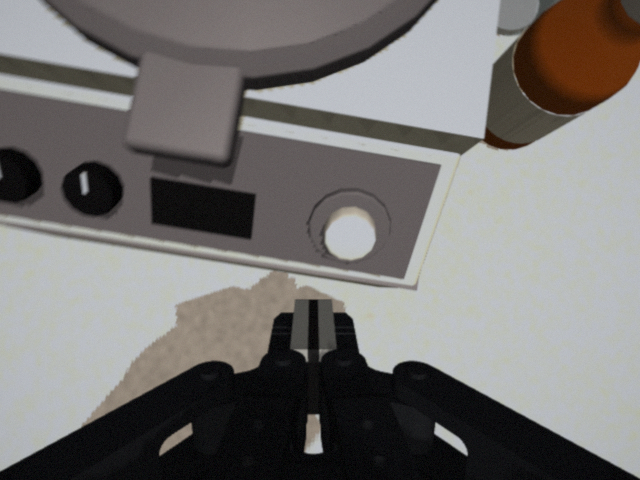

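Run:
```python
from h import *
B=M2W(P,[[-.135,-.075,.115]])[0]
t=B+.008*ax([-.809,0,-.588])+.02*ax([-.588,0,.809]);print(B,t)
st();plan(t,Ry(np.radians(66)))
```

```text
[ 0.48768871 -0.08238286  0.115     ] [ 0.46957692 -0.08447311  0.126476  ]
2.8 [ 0.4488 -0.0711  0.1509] F [ 0.36  4.86 -0.49] w -0.0001 q [-0.89  0.1   1.12  2.39 -0.61  0.39 -0.57]
[[-0.888  0.386  0.251]
 [-0.252  0.048 -0.966]
 [-0.385 -0.921  0.055]]
t 2.8 rows needed 1.2 total d [-0.56  2.99  1.68] rv [0.005 0.149 0.019]
{'tx': -0.113, 'ty': 0.598, 'tz': 0.336, 'rx': 0.001, 'ry': 0.03, 'rz': 0.004}
{'tx': -0.226, 'ty': 1.196, 'tz': 0.672, 'rx': 0.002, 'ry': 0.06, 'rz': 0.008}
{'tx': -0.338, 'ty': 1.794, 'tz': 1.008, 'rx': 0.003, 'ry': 0.09, 'rz': 0.011}
{'tx': -0.451, 'ty': 2.393, 'tz': 1.343, 'rx': 0.004, 'ry': 0.119, 'rz': 0.015}
{'tx': -0.564, 'ty': 2.991, 'tz': 1.679, 'rx': 0.005, 'ry': 0.149, 'rz': 0.019}
```

Call:
move_arm --motion '[{"tx":0},{"tx":0}]'

```text
schema error: expected keys tx, ty, tz, rx, ry, rz
```

Run:
```python
from h import *
B=M2W(P,[[-.135,-.075,.115]])[0]
t=B+.008*ax([-.809,0,-.588])+.02*ax([-.588,0,.809]);print(B,t)
st();plan(t,Ry(np.radians(66)))
```

```text
[ 0.48768871 -0.08238286  0.115     ] [ 0.46957692 -0.08447311  0.126476  ]
2.8 [ 0.4488 -0.0711  0.1509] F [ 0.36  4.86 -0.49] w -0.0001 q [-0.89  0.1   1.12  2.39 -0.61  0.39 -0.57]
[[-0.888  0.386  0.251]
 [-0.252  0.048 -0.966]
 [-0.385 -0.921  0.055]]
t 2.8 rows needed 1.2 total d [-0.56  2.99  1.68] rv [0.005 0.149 0.019]
{'tx': -0.113, 'ty': 0.598, 'tz': 0.336, 'rx': 0.001, 'ry': 0.03, 'rz': 0.004}
{'tx': -0.226, 'ty': 1.196, 'tz': 0.672, 'rx': 0.002, 'ry': 0.06, 'rz': 0.008}
{'tx': -0.338, 'ty': 1.794, 'tz': 1.008, 'rx': 0.003, 'ry': 0.09, 'rz': 0.011}
{'tx': -0.451, 'ty': 2.393, 'tz': 1.343, 'rx': 0.004, 'ry': 0.119, 'rz': 0.015}
{'tx': -0.564, 'ty': 2.991, 'tz': 1.679, 'rx': 0.005, 'ry': 0.149, 'rz': 0.019}
```

Call:
move_arm --motion '[{"tx":0,"ty":0,"tz":0,"rx":0,"ry":0,"rz":0},{"tx":0,"ty":0,"tz":0,"rx":0,"ry":0,"rz":0}]'

```text
time: 2.97
position: [0.4468, -0.0727, 0.1517]
ee_rot: [-0.045, -0.684, 0.69, -0.234]
ft_force: [0.2, -0.4, 0.4]
grip_width: -0.0003
```

Run:
```python
from h import *
B=M2W(P,[[-.135,-.075,.115]])[0]
t=B+.008*ax([-.809,0,-.588])+.02*ax([-.588,0,.809]);print(B,t)
st();log();plan(t,Ry(np.radians(66)))
```

```text
[ 0.48768871 -0.08238286  0.115     ] [ 0.46957692 -0.08447311  0.126476  ]
2.97 [ 0.4468 -0.0727  0.1517] F [ 0.22 -0.4   0.42] w -0.0003 q [-0.89  0.09  1.12  2.39 -0.57  0.39 -0.59]
[[-0.886  0.384  0.259]
 [-0.262  0.044 -0.964]
 [-0.382 -0.922  0.061]]
t 2.97 rows needed 1.3 total d [-0.75  3.15  1.56] rv [0.002 0.159 0.022]
{'tx': -0.149, 'ty': 0.63, 'tz': 0.313, 'rx': 0.0, 'ry': 0.032, 'rz': 0.004}
{'tx': -0.298, 'ty': 1.259, 'tz': 0.626, 'rx': 0.001, 'ry': 0.064, 'rz': 0.009}
{'tx': -0.447, 'ty': 1.889, 'tz': 0.939, 'rx': 0.001, 'ry': 0.096, 'rz': 0.013}
{'tx': -0.597, 'ty': 2.519, 'tz': 1.252, 'rx': 0.001, 'ry': 0.127, 'rz': 0.017}
{'tx': -0.746, 'ty': 3.149, 'tz': 1.565, 'rx': 0.002, 'ry': 0.159, 'rz': 0.022}
```

Call:
move_arm --motion '[{"tx":-0.2,"ty":0.7,"tz":0.35,"rx":0,"ry":0.04,"rz":0.005},{"tx":-0.4,"ty":1.5,"tz":0.75,"rx":0,"ry":0.08,"rz":0.01},{"tx":-0.6,"ty":2.3,"tz":1.2,"rx":0,"ry":0.12,"rz":0.016},{"tx":-0.75,"ty":3.15,"tz":1.56,"rx":0,"ry":0.16,"rz":0.022},{"tx":-0.75,"ty":3.15,"tz":1.56,"rx":0,"ry":0.16,"rz":0.022}]'

```text
time: 3.38
position: [0.47, -0.0841, 0.1264]
ee_rot: [0.108, 0.7, -0.681, 0.186]
ft_force: [0.1, -0.8, 0.4]
grip_width: 0.0002
```

Run:
```python
from h import *
from station import ctrl
log();
cv2.imwrite("pics/w4.png",ctrl.read_camera("wrist")[:,:,::-1]); st()
B=M2W(P,[[-.135,-.075,.115]])[0]
t=B+.008*ax([-.809,0,-.588])+.0*ax([-.588,0,.809]);print(t);plan(t,Ry(np.radians(66)))
```

```text
3.43 [ 0.4696 -0.0842  0.1267] F [-0.34 -0.4  -0.31] w -0.0004 q [-0.63  0.23  0.92  2.37 -0.98  0.39 -0.34]
[[-0.908  0.404  0.114]
 [-0.103  0.05  -0.993]
 [-0.407 -0.913 -0.003]]
[ 0.48125938 -0.08312486  0.110296  ]
t 3.43 rows needed 0.5 total d [-0.4   1.98  0.03] rv [ 0.003 -0.002 -0.   ]
{'tx': -0.08, 'ty': 0.396, 'tz': 0.007, 'rx': 0.001, 'ry': -0.0, 'rz': -0.0}
{'tx': -0.16, 'ty': 0.791, 'tz': 0.013, 'rx': 0.001, 'ry': -0.001, 'rz': -0.0}
{'tx': -0.24, 'ty': 1.187, 'tz': 0.02, 'rx': 0.002, 'ry': -0.001, 'rz': -0.0}
{'tx': -0.32, 'ty': 1.582, 'tz': 0.027, 'rx': 0.002, 'ry': -0.001, 'rz': -0.0}
{'tx': -0.399, 'ty': 1.978, 'tz': 0.033, 'rx': 0.003, 'ry': -0.002, 'rz': -0.0}
```

View pics/w4.png

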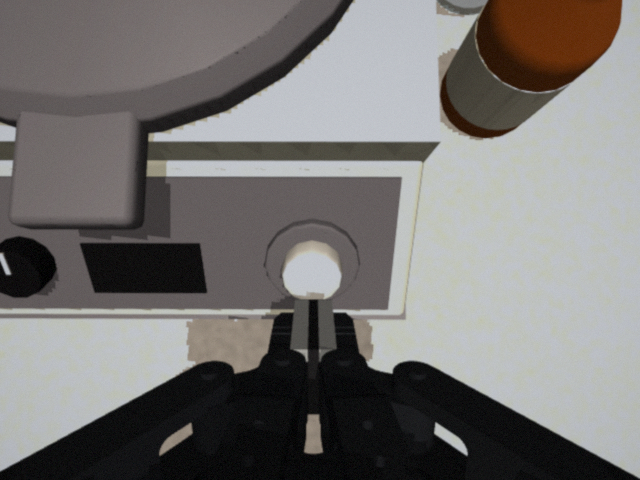

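Call:
move_arm --motion '[{"tx":-0.08,"ty":0.4,"tz":0,"rx":0,"ry":0,"rz":0},{"tx":-0.16,"ty":0.8,"tz":0,"rx":0,"ry":0,"rz":0},{"tx":-0.24,"ty":1.2,"tz":0,"rx":0,"ry":0,"rz":0},{"tx":-0.24,"ty":1.2,"tz":0,"rx":0,"ry":0,"rz":0}]'

```text
time: 3.77
position: [0.477, -0.0825, 0.1171]
ee_rot: [0.107, 0.7, -0.681, 0.187]
ft_force: [0.2, 0.3, -0.1]
grip_width: 0.0001
```

Call:
move_arm --motion '[{"tx":-0.02,"ty":0.1,"tz":0.02,"rx":0,"ry":0,"rz":0},{"tx":-0.04,"ty":0.2,"tz":0.05,"rx":0,"ry":0,"rz":0},{"tx":-0.06,"ty":0.3,"tz":0.07,"rx":0,"ry":0,"rz":0},{"tx":-0.06,"ty":0.3,"tz":0.07,"rx":0,"ry":0,"rz":0}]'

```text
time: 4.1
position: [0.4791, -0.0834, 0.1142]
ee_rot: [0.108, 0.7, -0.681, 0.186]
ft_force: [-1.2, 0.2, -0.6]
grip_width: -0.0002
```

Run:
```python
from h import *
from station import ctrl
cv2.imwrite("pics/w5.png",ctrl.read_camera("wrist")[:,:,::-1]); st()
```

```text
4.15 [ 0.479  -0.0835  0.1142] F [-0.36 -0.08 -0.32] w -0.0 q [-0.56  0.28  0.84  2.36 -1.09  0.39 -0.25]
[[-0.907  0.405  0.113]
 [-0.102  0.05  -0.994]
 [-0.408 -0.913 -0.004]]
```

View pics/w5.png

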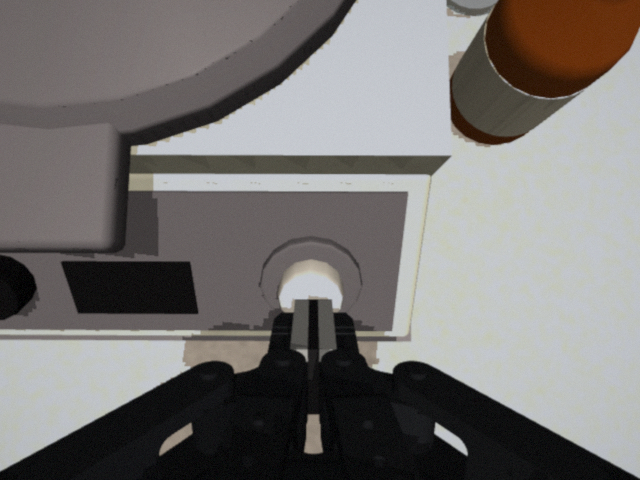

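Call:
move_arm --motion '[{"tx":-0.4,"ty":-0.05,"tz":0,"rx":0,"ry":0,"rz":0},{"tx":-0.42,"ty":0.05,"tz":0,"rx":0,"ry":0,"rz":0},{"tx":-0.44,"ty":0.15,"tz":0,"rx":0,"ry":0,"rz":0},{"tx":-0.46,"ty":0.25,"tz":0,"rx":0,"ry":0,"rz":0},{"tx":-0.46,"ty":0.25,"tz":0,"rx":0,"ry":0,"rz":0}]'

```text
time: 4.57
position: [0.4842, -0.083, 0.1135]
ee_rot: [0.108, 0.7, -0.681, 0.186]
ft_force: [-0.8, 0.2, -0.3]
grip_width: -0.0001
```

Call:
move_arm --motion '[{"tx":-0.02,"ty":0.1,"tz":0,"rx":0,"ry":0,"rz":0},{"tx":-0.04,"ty":0.2,"tz":0,"rx":0,"ry":0,"rz":0},{"tx":-0.06,"ty":0.3,"tz":0,"rx":0,"ry":0,"rz":0},{"tx":-0.06,"ty":0.3,"tz":0,"rx":0,"ry":0,"rz":0}]'

```text
time: 4.9
position: [0.486, -0.0828, 0.1111]
ee_rot: [0.108, 0.7, -0.681, 0.186]
ft_force: [-0.9, 0.8, 2.4]
grip_width: -0.0002
```

Run:
```python
from h import *
from station import ctrl
cv2.imwrite("pics/w6.png",ctrl.read_camera("wrist")[:,:,::-1]); st()
```

```text
4.95 [ 0.486  -0.0828  0.1111] F [-0.38  0.51  3.05] w -0.0 q [-0.54  0.29  0.82  2.34 -1.11  0.39 -0.24]
[[-0.907  0.405  0.113]
 [-0.101  0.05  -0.994]
 [-0.408 -0.913 -0.004]]
```

View pics/w6.png

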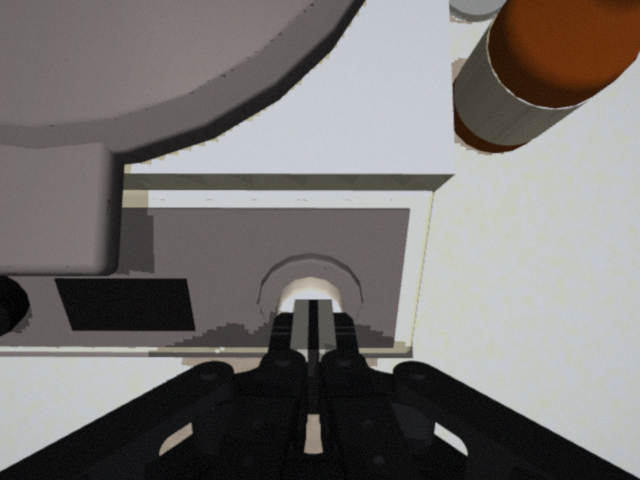

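Call:
move_arm --motion '[{"tx":-0.02,"ty":0.1,"tz":0,"rx":0,"ry":0,"rz":0},{"tx":-0.04,"ty":0.2,"tz":0,"rx":0,"ry":0,"rz":0},{"tx":-0.06,"ty":0.3,"tz":0,"rx":0,"ry":0,"rz":0},{"tx":-0.06,"ty":0.3,"tz":0,"rx":0,"ry":0,"rz":0}]'

```text
time: 5.28
position: [0.4878, -0.0826, 0.1086]
ee_rot: [0.108, 0.7, -0.681, 0.186]
ft_force: [-2.0, -0.6, 2.2]
grip_width: -0.0
```

Call:
move_arm --motion '[{"tx":-0.02,"ty":0.1,"tz":0,"rx":0,"ry":0,"rz":0},{"tx":-0.04,"ty":0.2,"tz":0,"rx":0,"ry":0,"rz":0},{"tx":-0.04,"ty":0.2,"tz":0,"rx":0,"ry":0,"rz":0},{"tx":-0.04,"ty":0.2,"tz":0,"rx":0,"ry":0,"rz":0}]'

```text
time: 5.62
position: [0.489, -0.0825, 0.107]
ee_rot: [0.108, 0.7, -0.681, 0.186]
ft_force: [-4.5, -0.9, 6.4]
grip_width: -0.0004
```

Run:
```python
from h import *
from station import ctrl
cv2.imwrite("pics/w7.png",ctrl.read_camera("wrist")[:,:,::-1]); st()
```

```text
5.67 [ 0.4889 -0.0825  0.107 ] F [-4.79 -0.32  6.53] w 0.0001 q [-0.51  0.3   0.78  2.34 -1.13  0.38 -0.22]
[[-0.907  0.405  0.113]
 [-0.101  0.05  -0.994]
 [-0.408 -0.913 -0.004]]
```

View pics/w7.png

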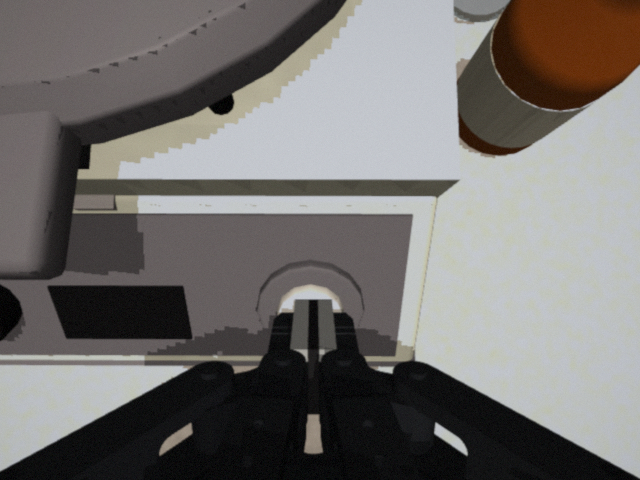

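Call:
move_arm --motion '[{"tx":0.1,"ty":-0.5,"tz":0,"rx":0,"ry":0,"rz":0},{"tx":0.3,"ty":-1.4,"tz":0,"rx":0,"ry":0,"rz":0},{"tx":0.5,"ty":-2.6,"tz":0,"rx":0,"ry":0,"rz":0},{"tx":0.8,"ty":-4,"tz":0,"rx":0,"ry":0,"rz":0},{"tx":1.1,"ty":-5.5,"tz":0,"rx":0,"ry":0,"rz":0}]'

```text
time: 6.08
position: [0.4562, -0.0866, 0.1527]
ee_rot: [0.108, 0.7, -0.681, 0.186]
ft_force: [-0.2, 0.3, 1.2]
grip_width: -0.0004
```

```bash
cat >> h.py <<'E'
HX=.1275
def tabw(th,dx=0,dz=0): # point dx (towards hinge), dz out of lid from tab centre
    return M2W(P,[[HX-(.231-dx)*np.cos(th)-(-.003-.0-dz)*-np.sin(th)*-1*0+(.003+dz)*np.sin(th),0,.15+(.231-dx)*np.sin(th)+(.003+dz)*np.cos(th)]])[0]
def gpose(th,pit,dx=0,dz=0,back=0.):
    R=Ry(pit); y=R.as_matrix()[:,1]; return tabw(th,dx,dz)+(.019-back)*y,R
E
python3 - <<'E'
from h import *
from station import ctrl
cv2.imwrite("pics/w8.png",ctrl.read_camera("wrist")[:,:,::-1]); st();log()
print(tabw(0),tabw(.1),tabw(.785)); 
plan(*gpose(.1,1.2,dx=-.002,back=.08))
E
```

```text
6.13 [ 0.4553 -0.0869  0.154 ] F [-0.23 -4.68  1.3 ] w -0.0003 q [-0.79  0.11  1.07  2.38 -0.68  0.4  -0.61]
[[-0.908  0.404  0.113]
 [-0.102  0.049 -0.994]
 [-0.407 -0.913 -0.004]]
[ 0.51038245 -0.004266    0.153     ] [ 0.51182641 -0.00409936  0.17604653] [0.57963656 0.0037265  0.31539878]
t 6.13 rows needed 2.8 total d [-7.   -5.51 -7.61] rv [ 0.003 -0.002 -0.049]
{'tx': -1.4, 'ty': -1.102, 'tz': -1.523, 'rx': 0.001, 'ry': -0.0, 'rz': -0.01}
{'tx': -2.799, 'ty': -2.204, 'tz': -3.046, 'rx': 0.001, 'ry': -0.001, 'rz': -0.02}
{'tx': -4.199, 'ty': -3.306, 'tz': -4.569, 'rx': 0.002, 'ry': -0.001, 'rz': -0.029}
{'tx': -5.598, 'ty': -4.408, 'tz': -6.092, 'rx': 0.002, 'ry': -0.002, 'rz': -0.039}
{'tx': -6.998, 'ty': -5.509, 'tz': -7.615, 'rx': 0.003, 'ry': -0.002, 'rz': -0.049}
```

View pics/w8.png

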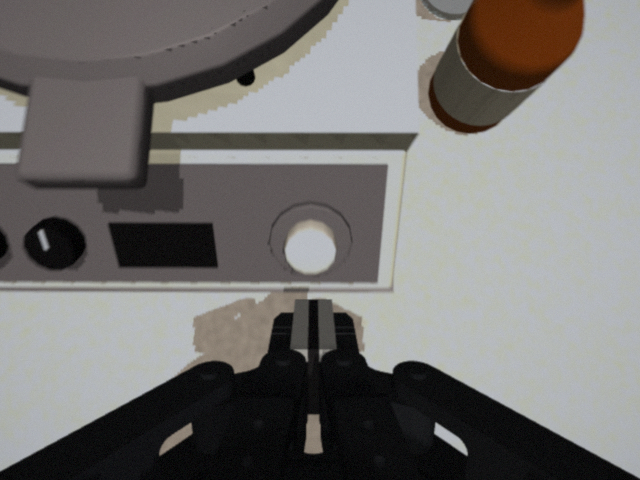

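Call:
move_arm --motion '[{"tx":-1,"ty":-2.5,"tz":-0.5,"rx":0,"ry":0,"rz":-0.01},{"tx":-2.5,"ty":-4.5,"tz":-2,"rx":0,"ry":0,"rz":-0.02},{"tx":-4,"ty":-5.5,"tz":-4.4,"rx":0,"ry":0,"rz":-0.03},{"tx":-5.5,"ty":-5.5,"tz":-6.6,"rx":0,"ry":0,"rz":-0.04},{"tx":-7,"ty":-5.5,"tz":-7.6,"rx":0,"ry":0,"rz":-0.05}]' --hand 6

```text
time: 6.55
position: [0.4806, -0.0176, 0.2225]
ee_rot: [0.091, 0.703, -0.685, 0.168]
ft_force: [1.3, -1.6, -0.8]
grip_width: 0.0593
```

Run:
```python
from h import *
from station import ctrl
st();log()
plan(*gpose(.1,1.2,dx=-.002,back=.08))
cv2.imwrite("pics/w9.png",ctrl.read_camera("wrist")[:,:,::-1]); st()
```

```text
6.55 [ 0.4806 -0.0176  0.2225] F [ 1.31 -1.56 -0.77] w 0.0593 q [-0.95 -0.06  0.93  2.25  0.01  0.57 -1.47]
[[-0.927  0.358  0.111]
 [-0.101  0.046 -0.994]
 [-0.361 -0.933 -0.006]]
t 6.55 rows needed 0.4 total d [-1.17 -0.68 -0.99] rv [ 0.004 -0.006  0.002]
{'tx': -0.234, 'ty': -0.136, 'tz': -0.198, 'rx': 0.001, 'ry': -0.001, 'rz': 0.0}
{'tx': -0.467, 'ty': -0.272, 'tz': -0.396, 'rx': 0.002, 'ry': -0.002, 'rz': 0.001}
{'tx': -0.701, 'ty': -0.408, 'tz': -0.594, 'rx': 0.003, 'ry': -0.004, 'rz': 0.001}
{'tx': -0.934, 'ty': -0.544, 'tz': -0.792, 'rx': 0.003, 'ry': -0.005, 'rz': 0.001}
{'tx': -1.168, 'ty': -0.68, 'tz': -0.99, 'rx': 0.004, 'ry': -0.006, 'rz': 0.002}
6.6 [ 0.4866 -0.0106  0.2279] F [ 6.87 10.56  7.44] w 0.0604 q [-0.95 -0.06  0.92  2.23  0.02  0.57 -1.49]
[[-0.925  0.364  0.11 ]
 [-0.1    0.047 -0.994]
 [-0.367 -0.93  -0.007]]
```

View pics/w9.png

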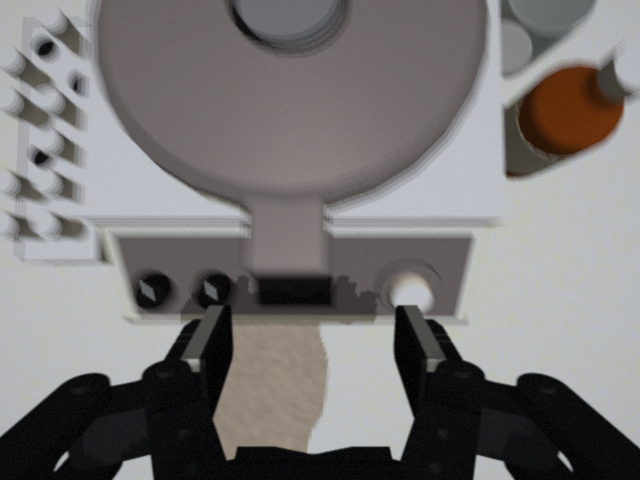

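Call:
move_arm --motion '[{"tx":0,"ty":0,"tz":0,"rx":0,"ry":0,"rz":0},{"tx":0,"ty":0,"tz":0,"rx":0,"ry":0,"rz":0}]'

```text
time: 6.77
position: [0.4821, -0.0165, 0.2227]
ee_rot: [0.09, 0.703, -0.685, 0.17]
ft_force: [-0.4, 0.6, 0.0]
grip_width: 0.0598
```

Run:
```python
from h import *
from station import ctrl
st();log()
plan(*gpose(.1,1.2,dx=-.002,back=.05))
W=ctrl.get_calibration("wrist")
im=ctrl.read_camera("wrist")[:,:,::-1].copy(); cv2.imwrite("pics/w10.png",im)
def corner(th,dx,y,dz):
    a=tabw(th,dx,dz)+ax([0,y,0]); return proj(W,a[None])[0]
for th in(.08,.1,.12): print(th,[corner(th,-.016,y,.006).round(1) for y in(.02,-.02)])
```

```text
6.77 [ 0.4821 -0.0165  0.2227] F [-0.37  0.59  0.01] w 0.0598 q [-0.94 -0.06  0.93  2.24  0.    0.56 -1.46]
[[-0.926  0.359  0.115]
 [-0.106  0.047 -0.993]
 [-0.362 -0.932 -0.005]]
t 6.77 rows needed 0.6 total d [-1.01  2.28 -0.89] rv [ 0.005 -0.001 -0.   ]
{'tx': -0.203, 'ty': 0.456, 'tz': -0.177, 'rx': 0.001, 'ry': -0.0, 'rz': -0.0}
{'tx': -0.406, 'ty': 0.911, 'tz': -0.354, 'rx': 0.002, 'ry': -0.0, 'rz': -0.0}
{'tx': -0.608, 'ty': 1.367, 'tz': -0.532, 'rx': 0.003, 'ry': -0.001, 'rz': -0.0}
{'tx': -0.811, 'ty': 1.823, 'tz': -0.709, 'rx': 0.004, 'ry': -0.001, 'rz': -0.0}
{'tx': -1.014, 'ty': 2.278, 'tz': -0.886, 'rx': 0.005, 'ry': -0.001, 'rz': -0.0}
0.08 [array([254.3, 280. ]), array([337.1, 280.1])]
0.1 [array([252.8, 278.9]), array([337.7, 278.9])]
0.12 [array([251.2, 277.4]), array([338.2, 277.5])]
```

View pics/w10.png

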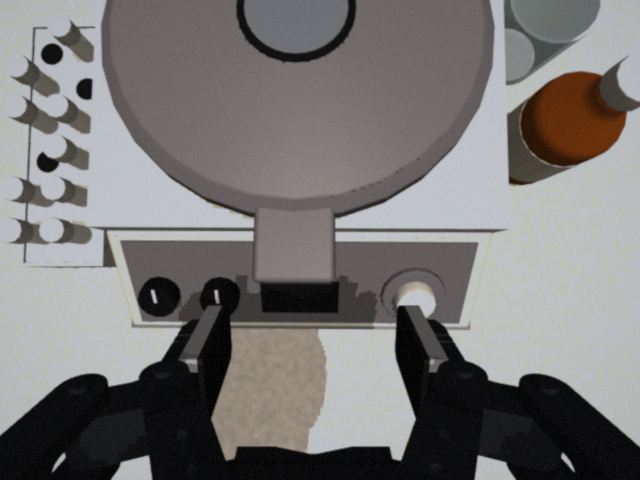

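Call:
move_arm --motion '[{"tx":-0.3,"ty":0.3,"tz":-0.3,"rx":0,"ry":0,"rz":0},{"tx":-0.7,"ty":0.8,"tz":-0.6,"rx":0,"ry":0,"rz":0},{"tx":-1,"ty":1.5,"tz":-0.9,"rx":0.005,"ry":0,"rz":0},{"tx":-1,"ty":2.3,"tz":-0.9,"rx":0.005,"ry":0,"rz":0},{"tx":-1,"ty":2.3,"tz":-0.9,"rx":0.005,"ry":0,"rz":0}]'

```text
time: 7.23
position: [0.4982, -0.0063, 0.2034]
ee_rot: [0.09, 0.701, -0.687, 0.168]
ft_force: [-0.6, 0.6, -0.5]
grip_width: 0.0603
```

Run:
```python
from h import *
from station import ctrl
st();log()
plan(*gpose(.1,1.2,dx=-.002,back=-.003))
W=ctrl.get_calibration("wrist")
im=ctrl.read_camera("wrist")[:,:,::-1].copy(); cv2.imwrite("pics/w11.png",im)
for th in(.08,.1,.12): print(th,[proj(W,(tabw(th,-.016,.006)+ax([0,y,0]))[None])[0].round(1) for y in(.02,-.02)])
```

```text
7.23 [ 0.4982 -0.0063  0.2034] F [-0.62  0.59 -0.54] w 0.0603 q [-0.95  0.05  0.96  2.23 -0.17  0.52 -1.33]
[[-0.927  0.358  0.112]
 [-0.105  0.039 -0.994]
 [-0.36  -0.933  0.001]]
t 7.23 rows needed 1.2 total d [-0.13  5.16 -0.07] rv [-0.002 -0.002  0.002]
{'tx': -0.025, 'ty': 1.031, 'tz': -0.014, 'rx': -0.0, 'ry': -0.0, 'rz': 0.0}
{'tx': -0.051, 'ty': 2.062, 'tz': -0.028, 'rx': -0.001, 'ry': -0.001, 'rz': 0.001}
{'tx': -0.076, 'ty': 3.093, 'tz': -0.042, 'rx': -0.001, 'ry': -0.001, 'rz': 0.001}
{'tx': -0.101, 'ty': 4.124, 'tz': -0.056, 'rx': -0.002, 'ry': -0.002, 'rz': 0.002}
{'tx': -0.127, 'ty': 5.155, 'tz': -0.07, 'rx': -0.002, 'ry': -0.002, 'rz': 0.002}
0.08 [array([266.3, 320.5]), array([358.5, 320.2])]
0.1 [array([265.1, 320.3]), array([359.7, 320. ])]
0.12 [array([263.8, 319.9]), array([361. , 319.6])]
```

View pics/w11.png

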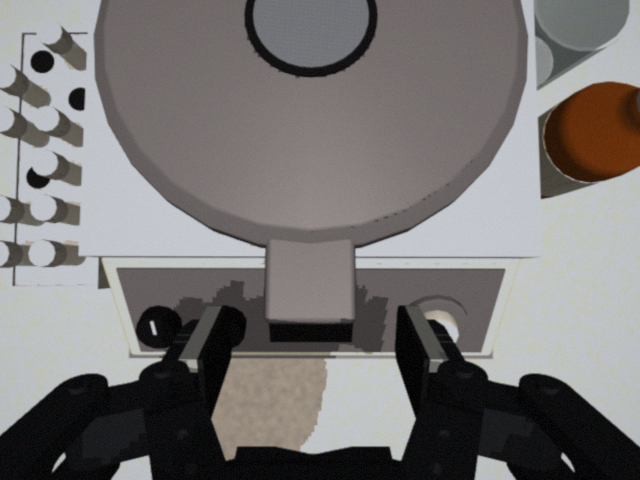

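Call:
move_arm --motion '[{"tx":-0.03,"ty":1.1,"tz":-0.1,"rx":0,"ry":0,"rz":0},{"tx":-0.06,"ty":2.4,"tz":-0.1,"rx":0,"ry":0,"rz":0},{"tx":-0.1,"ty":3.8,"tz":-0.1,"rx":0,"ry":0,"rz":0},{"tx":-0.1,"ty":5.1,"tz":-0.1,"rx":0,"ry":0,"rz":0},{"tx":-0.1,"ty":5.1,"tz":-0.1,"rx":0,"ry":0,"rz":0}]'

```text
time: 7.7
position: [0.5172, -0.0033, 0.1561]
ee_rot: [0.09, 0.701, -0.687, 0.168]
ft_force: [-0.8, -0.4, -0.1]
grip_width: 0.0604
```

Run:
```python
from h import *
from station import ctrl
st();log()
plan(*gpose(.1,1.2,dx=-.002,back=-.003))
im=ctrl.read_camera("wrist")[:,:,::-1].copy(); cv2.imwrite("pics/w12.png",im)
```

```text
7.7 [ 0.5172 -0.0033  0.1561] F [-0.82 -0.42 -0.14] w 0.0604 q [-0.78  0.22  0.83  2.24 -0.51  0.43 -1.03]
[[-0.927  0.358  0.111]
 [-0.104  0.039 -0.994]
 [-0.36  -0.933  0.001]]
t 7.7 rows needed 0.0 total d [-0.04  0.06  0.02] rv [-0.002 -0.003  0.003]
{'tx': -0.007, 'ty': 0.011, 'tz': 0.004, 'rx': -0.0, 'ry': -0.001, 'rz': 0.001}
{'tx': -0.015, 'ty': 0.023, 'tz': 0.009, 'rx': -0.001, 'ry': -0.001, 'rz': 0.001}
{'tx': -0.022, 'ty': 0.034, 'tz': 0.013, 'rx': -0.001, 'ry': -0.002, 'rz': 0.002}
{'tx': -0.03, 'ty': 0.046, 'tz': 0.018, 'rx': -0.002, 'ry': -0.002, 'rz': 0.002}
{'tx': -0.037, 'ty': 0.057, 'tz': 0.022, 'rx': -0.002, 'ry': -0.003, 'rz': 0.003}
```

View pics/w12.png

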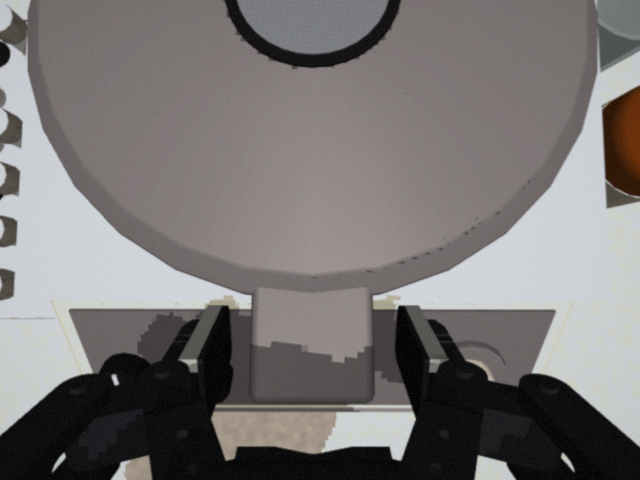

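Call:
move_arm --motion '[{"tx":0,"ty":0,"tz":0,"rx":0,"ry":0,"rz":0},{"tx":0,"ty":0,"tz":0,"rx":0,"ry":0,"rz":0},{"tx":0,"ty":0,"tz":0,"rx":0,"ry":0,"rz":0},{"tx":0,"ty":0,"tz":0,"rx":0,"ry":0,"rz":0},{"tx":0,"ty":0,"tz":0,"rx":0,"ry":0,"rz":0}]' --hand 0

```text
time: 8.17
position: [0.5174, -0.0027, 0.1582]
ee_rot: [0.091, 0.701, -0.686, 0.169]
ft_force: [-6.4, 0.1, 2.2]
grip_width: 0.039
```

Run:
```python
from h import *
from station import ctrl
st();log()
im=ctrl.read_camera("wrist")[:,:,::-1].copy(); cv2.imwrite("pics/w13.png",im)
```

```text
8.17 [ 0.5174 -0.0027  0.1582] F [-6.35  0.11  2.2 ] w 0.039 q [-0.79  0.22  0.83  2.24 -0.5   0.43 -1.03]
[[-0.926  0.36   0.112]
 [-0.104  0.041 -0.994]
 [-0.362 -0.932 -0.001]]
```

View pics/w13.png

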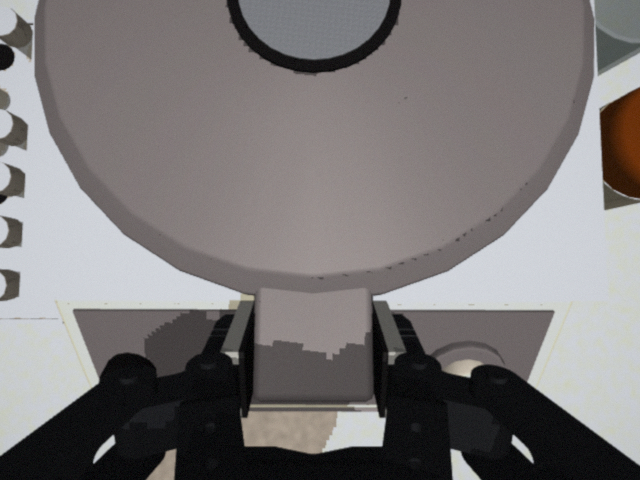

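```bash
cat >> h.py <<'E'
def lift(ds):
    from station import ctrl
    s=ctrl.observe();p0=s['position'];R0=Rot.from_quat(s['ee_rot'])
    H=M2W(P,[[HX,0,.15]])[0]; a=ax([0,1,0])
    d=p0-H; print("t",s['time'],"rel machine",np.round([d@ax([1,0,0]),d@a,d[2]],4),"r",np.hypot(d@ax([1,0,0]),d[2]),"pitch",np.arctan2(-R0.as_matrix()[2,1],R0.as_matrix()[:,1]@ax([1,0,0])))
    for q in ds:
        Q=Rot.from_rotvec(a*q); t=R0.inv().apply(H+Q.apply(d)-p0)*100; rv=(R0.inv()*Q*R0).as_rotvec()
        print({k:round(float(v),3) for k,v in zip(("tx","ty","tz","rx","ry","rz"),np.r_[t,rv])})
E
python3 - <<'E'
from h import *
lift([.01,.04,.08,.12,.16]); lift([.05,.1,.15,.2,.25])
E
```

```text
t 8.2167 rel machine [-0.2238  0.0008  0.0081] r 0.22395941868754382 pitch 1.2000291585255063
{'tx': -0.09, 'ty': -0.205, 'tz': -0.0, 'rx': 0.0, 'ry': -0.0, 'rz': -0.01}
{'tx': -0.371, 'ty': -0.815, 'tz': -0.001, 'rx': 0.0, 'ry': -0.0, 'rz': -0.04}
{'tx': -0.775, 'ty': -1.615, 'tz': -0.002, 'rx': 0.0, 'ry': -0.0, 'rz': -0.08}
{'tx': -1.21, 'ty': -2.398, 'tz': -0.003, 'rx': 0.0, 'ry': -0.0, 'rz': -0.12}
{'tx': -1.676, 'ty': -3.163, 'tz': -0.004, 'rx': 0.0, 'ry': -0.0, 'rz': -0.16}
t 8.2167 rel machine [-0.2238  0.0008  0.0081] r 0.22395941868754382 pitch 1.2000291585255063
{'tx': -0.469, 'ty': -1.017, 'tz': -0.001, 'rx': 0.0, 'ry': -0.0, 'rz': -0.05}
{'tx': -0.988, 'ty': -2.009, 'tz': -0.002, 'rx': 0.0, 'ry': -0.0, 'rz': -0.1}
{'tx': -1.556, 'ty': -2.974, 'tz': -0.004, 'rx': 0.0, 'ry': -0.0, 'rz': -0.15}
{'tx': -2.172, 'ty': -3.909, 'tz': -0.005, 'rx': 0.001, 'ry': -0.0, 'rz': -0.2}
{'tx': -2.833, 'ty': -4.812, 'tz': -0.007, 'rx': 0.001, 'ry': -0.0, 'rz': -0.25}
```

Call:
move_arm --motion '[{"tx":-0.09,"ty":-0.2,"tz":0,"rx":0,"ry":0,"rz":-0.01},{"tx":-0.37,"ty":-0.81,"tz":0,"rx":0,"ry":0,"rz":-0.04},{"tx":-0.78,"ty":-1.61,"tz":0,"rx":0,"ry":0,"rz":-0.08},{"tx":-1.21,"ty":-2.4,"tz":0,"rx":0,"ry":0,"rz":-0.12},{"tx":-1.68,"ty":-3.16,"tz":0,"rx":0,"ry":0,"rz":-0.16}]'

```text
time: 8.63
position: [0.5217, -0.0022, 0.1943]
ee_rot: [0.034, 0.706, -0.698, 0.113]
ft_force: [2.7, 1.4, -3.9]
grip_width: 0.0382
```

Run:
```python
from h import *
st();log();lift([.04,.08,.12,.16,.18])
```

```text
8.63 [ 0.5217 -0.0022  0.1943] F [ 2.67  1.41 -3.92] w 0.0382 q [-0.86  0.25  0.93  2.08 -0.35  0.73 -1.18]
[[-0.972  0.205  0.112]
 [-0.109  0.023 -0.994]
 [-0.207 -0.978  0.   ]]
t 8.6333 rel machine [-0.2196  0.0007  0.0443] r 0.22399607731896606 pitch 1.3626147328475573
{'tx': -0.371, 'ty': -0.815, 'tz': -0.0, 'rx': 0.0, 'ry': -0.0, 'rz': -0.04}
{'tx': -0.775, 'ty': -1.615, 'tz': -0.001, 'rx': 0.0, 'ry': -0.0, 'rz': -0.08}
{'tx': -1.21, 'ty': -2.398, 'tz': -0.001, 'rx': 0.0, 'ry': -0.0, 'rz': -0.12}
{'tx': -1.677, 'ty': -3.163, 'tz': -0.002, 'rx': 0.0, 'ry': -0.0, 'rz': -0.16}
{'tx': -1.921, 'ty': -3.539, 'tz': -0.003, 'rx': 0.0, 'ry': -0.0, 'rz': -0.18}
```

Lid is following with low forces; the radius is constant.

Call:
move_arm --motion '[{"tx":-0.37,"ty":-0.81,"tz":0,"rx":0,"ry":0,"rz":-0.04},{"tx":-0.78,"ty":-1.61,"tz":0,"rx":0,"ry":0,"rz":-0.08},{"tx":-1.21,"ty":-2.4,"tz":0,"rx":0,"ry":0,"rz":-0.12},{"tx":-1.68,"ty":-3.16,"tz":0,"rx":0,"ry":0,"rz":-0.16},{"tx":-1.92,"ty":-3.54,"tz":0,"rx":0,"ry":0,"rz":-0.18}]'

```text
time: 9.05
position: [0.5334, -0.001, 0.2333]
ee_rot: [-0.03, 0.706, -0.706, 0.049]
ft_force: [-2.1, 1.5, -1.7]
grip_width: 0.0387
```

Run:
```python
from h import *
from station import ctrl
st();log();lift([.04,.08,.12,.16,.18])
im=ctrl.read_camera("wrist")[:,:,::-1].copy(); cv2.imwrite("pics/w14.png",im)
cv2.imwrite("pics/s14.png",ctrl.read_camera("scene")[:,:,::-1])
```

```text
9.05 [ 0.5334 -0.001   0.2333] F [-2.1   1.5  -1.65] w 0.0387 q [-0.81  0.34  0.93  1.88 -0.32  1.04 -1.21]
[[-0.993  0.028  0.112]
 [-0.112  0.002 -0.994]
 [-0.028 -1.     0.001]]
t 9.05 rel machine [-0.2078  0.0006  0.0833] r 0.22386651783565037 pitch 1.5431933455867188
{'tx': -0.372, 'ty': -0.814, 'tz': -0.0, 'rx': 0.0, 'ry': -0.0, 'rz': -0.04}
{'tx': -0.777, 'ty': -1.613, 'tz': -0.001, 'rx': 0.0, 'ry': -0.0, 'rz': -0.08}
{'tx': -1.213, 'ty': -2.395, 'tz': -0.002, 'rx': 0.0, 'ry': -0.0, 'rz': -0.12}
{'tx': -1.68, 'ty': -3.159, 'tz': -0.002, 'rx': 0.0, 'ry': -0.0, 'rz': -0.16}
{'tx': -1.925, 'ty': -3.534, 'tz': -0.003, 'rx': 0.001, 'ry': -0.0, 'rz': -0.18}
```

View pics/w14.png

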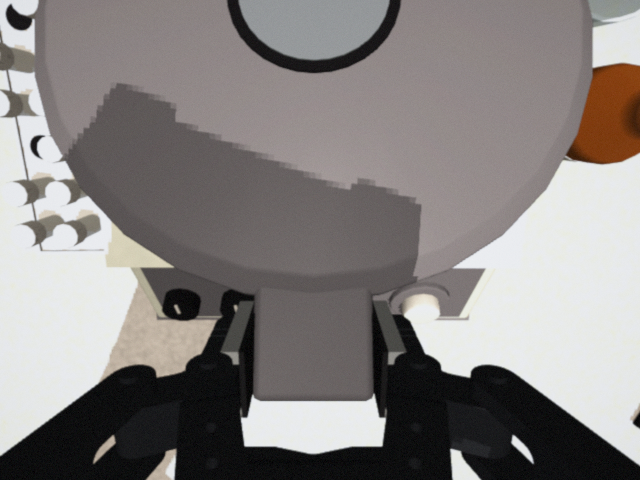

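View pics/s14.png

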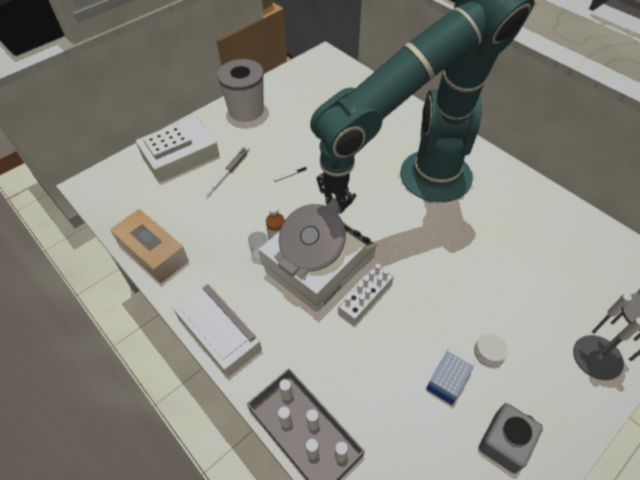

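Call:
move_arm --motion '[{"tx":-0.37,"ty":-0.81,"tz":0,"rx":0,"ry":0,"rz":-0.04},{"tx":-0.78,"ty":-1.61,"tz":0,"rx":0,"ry":0,"rz":-0.08},{"tx":-1.21,"ty":-2.4,"tz":0,"rx":0,"ry":0,"rz":-0.12},{"tx":-1.68,"ty":-3.16,"tz":0,"rx":0,"ry":0,"rz":-0.16},{"tx":-1.92,"ty":-3.53,"tz":0,"rx":0,"ry":0,"rz":-0.18}]'

```text
time: 9.57
position: [0.5516, 0.001, 0.2691]
ee_rot: [0.093, -0.7, 0.707, 0.014]
ft_force: [-2.8, 2.3, -0.8]
grip_width: 0.0391
```

Run:
```python
from h import *
st();log();lift([.04,.08,.12,.15,.162])
```

```text
9.57 [0.5516 0.001  0.2691] F [-2.81  2.28 -0.83] w 0.0391 q [-0.73  0.47  0.91  1.67 -0.33  1.34 -1.21]
[[-0.982 -0.15   0.112]
 [-0.11  -0.018 -0.994]
 [ 0.152 -0.988  0.001]]
t 9.5667 rel machine [-0.1894  0.0005  0.1191] r 0.22374766428048237 pitch 1.7228921487210376
{'tx': -0.372, 'ty': -0.814, 'tz': -0.0, 'rx': 0.0, 'ry': -0.0, 'rz': -0.04}
{'tx': -0.777, 'ty': -1.612, 'tz': -0.001, 'rx': 0.0, 'ry': -0.0, 'rz': -0.08}
{'tx': -1.213, 'ty': -2.394, 'tz': -0.001, 'rx': 0.0, 'ry': -0.0, 'rz': -0.12}
{'tx': -1.561, 'ty': -2.968, 'tz': -0.002, 'rx': 0.0, 'ry': -0.0, 'rz': -0.15}
{'tx': -1.704, 'ty': -3.195, 'tz': -0.002, 'rx': 0.0, 'ry': -0.0, 'rz': -0.162}
```

Call:
move_arm --motion '[{"tx":-0.37,"ty":-0.81,"tz":0,"rx":0,"ry":0,"rz":-0.04},{"tx":-0.78,"ty":-1.61,"tz":0,"rx":0,"ry":0,"rz":-0.08},{"tx":-1.21,"ty":-2.39,"tz":0,"rx":0,"ry":0,"rz":-0.12},{"tx":-1.56,"ty":-2.97,"tz":0,"rx":0,"ry":0,"rz":-0.15},{"tx":-1.7,"ty":-3.2,"tz":0,"rx":0,"ry":0,"rz":-0.162}]'

```text
time: 9.98
position: [0.5731, 0.0034, 0.2977]
ee_rot: [0.149, -0.69, 0.704, 0.071]
ft_force: [-4.2, 1.7, 1.3]
grip_width: 0.0388
```

Call:
move_arm --motion '[{"tx":0,"ty":0,"tz":0,"rx":0,"ry":0,"rz":0},{"tx":0,"ty":0,"tz":0,"rx":0,"ry":0,"rz":0}]'

```text
time: 10.15
position: [0.5724, 0.0034, 0.297]
ee_rot: [0.148, -0.691, 0.704, 0.07]
ft_force: [-1.7, 0.2, -0.1]
grip_width: 0.0389
```

Run:
```python
from h import *
from station import ctrl
st();log();lift([.01])
for n in("wrist","scene","top"): 
    im=ctrl.read_camera(n)[:,:,::-1]; cv2.imwrite(f"pics/{n}15.png",im)
    if n=="scene": cv2.imwrite("pics/scene15c.png",cv2.resize(im[170:310,230:410],None,fx=4,fy=4,interpolation=cv2.INTER_CUBIC))
    if n=="top": cv2.imwrite("pics/top15c.png",cv2.resize(im[170:320,215:405],None,fx=4,fy=4,interpolation=cv2.INTER_CUBIC))
```

```text
10.15 [0.5724 0.0034 0.297 ] F [-1.75  0.22 -0.13] w 0.0389 q [-0.63  0.59  0.87  1.46 -0.34  1.59 -1.2 ]
[[-0.946 -0.304  0.112]
 [-0.106 -0.035 -0.994]
 [ 0.306 -0.952  0.   ]]
t 10.15 rel machine [-0.1685  0.0005  0.147 ] r 0.22364356376502065 pitch 1.8818219588112544
{'tx': -0.089, 'ty': -0.205, 'tz': -0.0, 'rx': 0.0, 'ry': 0.0, 'rz': -0.01}
```

View pics/wrist15.png

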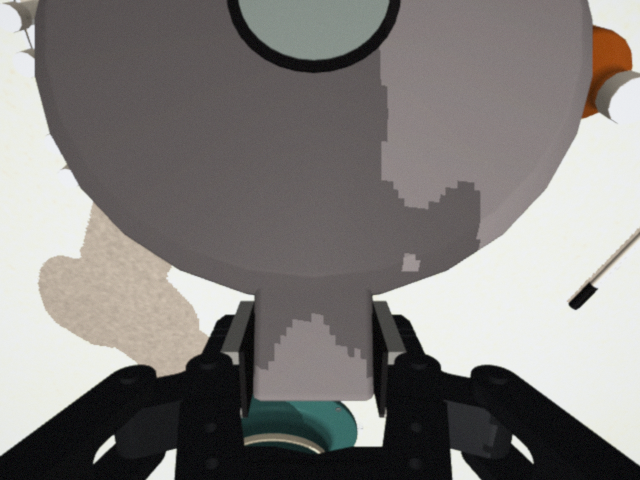

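View pics/scene15c.png

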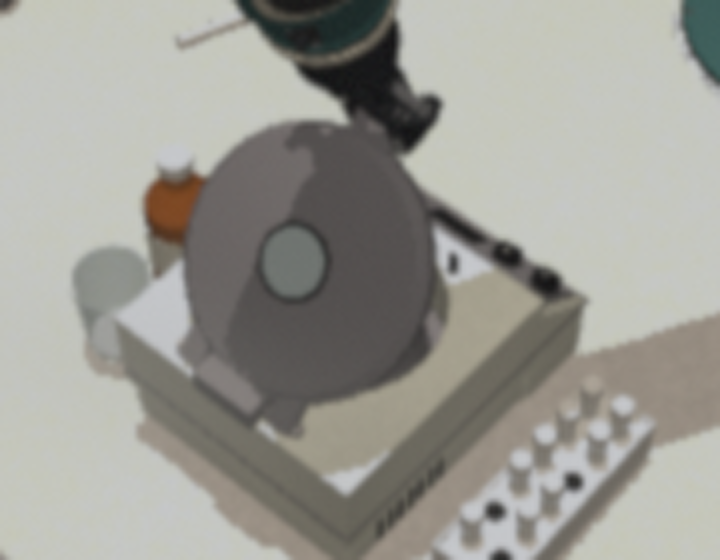

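View pics/top15c.png

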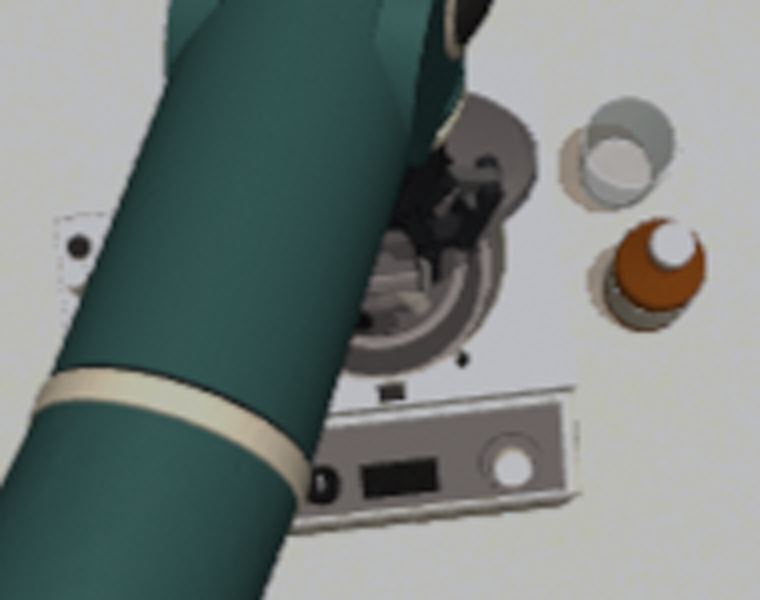

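Run:
```python
from h import *
from station import ctrl
S=ctrl.get_calibration("scene");W=ctrl.get_calibration("wrist")
def pt(th,rx,y,rz):
    return M2W(P,[[HX+rx*np.cos(th)+rz*np.sin(th),y,.15-rx*np.sin(th)+rz*np.cos(th)]])
ob=np.array([230+293.5/4-.5,170+263.5/4-.5])
print("obs",ob)
s0=np.array([230+338.5/4-.5,190+202.5/4-.5]);print("shut obs",s0,proj(S,pt(0,-.112,0,.02)))
for th in(.72,.75,.785,.82,.85): print(th,proj(S,pt(th,-.112,0,.020)).round(2),"wrist knob",proj(W,pt(th,-.112,0,.020)).round(1),"tab front corners",[proj(W,pt(th,-.247,y,.009)).round(1)[0] for y in(.02,-.02)], "back",proj(W,pt(th,-.215,.02,.009)).round(1))
```

```text
obs [302.875 235.375]
shut obs [314.125 240.125] [[313.59109971 240.09576317]]
0.72 [[303.79 234.72]] wrist knob [[314.5   8.1]] tab front corners [array([257.9, 391.1]), array([373. , 390.9])] back [[259.  298.2]]
0.75 [[303.14 234.85]] wrist knob [[314.5  -0. ]] tab front corners [array([255. , 395.3]), array([376.1, 395.1])] back [[256.6 297.5]]
0.785 [[302.36 235.05]] wrist knob [[314.5 -10.2]] tab front corners [array([251.2, 399.8]), array([380.2, 399.5])] back [[253.5 295.9]]
0.82 [[301.56 235.28]] wrist knob [[314.6 -21.2]] tab front corners [array([246.9, 403.8]), array([384.7, 403.5])] back [[250.1 293.2]]
0.85 [[300.86 235.51]] wrist knob [[314.6 -31.3]] tab front corners [array([242.7, 406.7]), array([389.1, 406.5])] back [[246.9 289.9]]
```

Run:
```python
from h import *
from station import ctrl
T=ctrl.get_calibration("top");W=ctrl.get_calibration("wrist")
def pt(th,rx,y,rz):
    return M2W(P,[[HX+rx*np.cos(th)+rz*np.sin(th),y,.15-rx*np.sin(th)+rz*np.cos(th)]])
print("ring front in top0", (proj(T,pt(0,-.142,0,.02))[0]+.5-[215,170])*4-.5, "disc front",(proj(T,pt(0,-.217,0,.016))[0]+.5-[215,170])*4-.5)
for th in(.75,.77,.785,.8,.82): print(th,"ring front",proj(W,pt(th,-.142,0,.02)).round(1),"disc front rim",proj(W,pt(th,-.217,0,.015)).round(1),"disc widest",[proj(W,pt(th,-.135,y,.015)).round(1)[0] for y in (.1,-.1)])
```

```text
ring front in top0 [379.72197617 285.79738084] disc front [393.07340555 401.26792936]
0.75 ring front [[314.8  80.3]] disc front rim [[315.3 303.4]] disc widest [array([32.3, 70. ]), array([597.7,  68.2])]
0.77 ring front [[314.8  74.6]] disc front rim [[315.4 302.3]] disc widest [array([27.3, 64.9]), array([602.8,  63.1])]
0.785 ring front [[314.8  70.2]] disc front rim [[315.4 301.3]] disc widest [array([23.4, 60.8]), array([606.7,  59. ])]
0.8 ring front [[314.8  65.5]] disc front rim [[315.5 300. ]] disc widest [array([19.4, 56.6]), array([610.7,  54.8])]
0.82 ring front [[314.8  58.9]] disc front rim [[315.5 298. ]] disc widest [array([14. , 50.7]), array([616.2,  48.8])]
```

Call:
move_arm --motion '[{"tx":-0.04,"ty":-0.1,"tz":0,"rx":0,"ry":0,"rz":-0.005},{"tx":-0.04,"ty":-0.1,"tz":0,"rx":0,"ry":0,"rz":-0.005},{"tx":-0.04,"ty":-0.1,"tz":0,"rx":0,"ry":0,"rz":-0.005},{"tx":-0.04,"ty":-0.1,"tz":0,"rx":0,"ry":0,"rz":-0.005},{"tx":-0.04,"ty":-0.1,"tz":0,"rx":0,"ry":0,"rz":-0.005}]'

```text
time: 10.72
position: [0.5732, 0.0034, 0.2979]
ee_rot: [0.15, -0.691, 0.703, 0.072]
ft_force: [-3.7, -0.1, 0.7]
grip_width: 0.039
```

Run:
```python
from h import *
from station import ctrl
lift([]);s=ctrl.observe();print(s['dq'].round(3),s['ft_force'].round(2),s['grip_width'])
a=cv2.imread("pics/top0.png");b=ctrl.read_camera("top")[:,:,::-1];cv2.imwrite("pics/top16.png",b)
cv2.imwrite("pics/wrist16.png",ctrl.read_camera("wrist")[:,:,::-1]);lift([])
```

```text
t 10.7167 rel machine [-0.1677  0.0005  0.1479] r 0.22362683457020596 pitch 1.8873466741809226
[ 0.003 -0.001 -0.001  0.001  0.     0.001 -0.001] [-3.68 -0.1   0.75] 0.03900039327058098
t 10.8167 rel machine [-0.1677  0.0005  0.1479] r 0.22361851419003917 pitch 1.8874079760671587
```

View pics/top16.png

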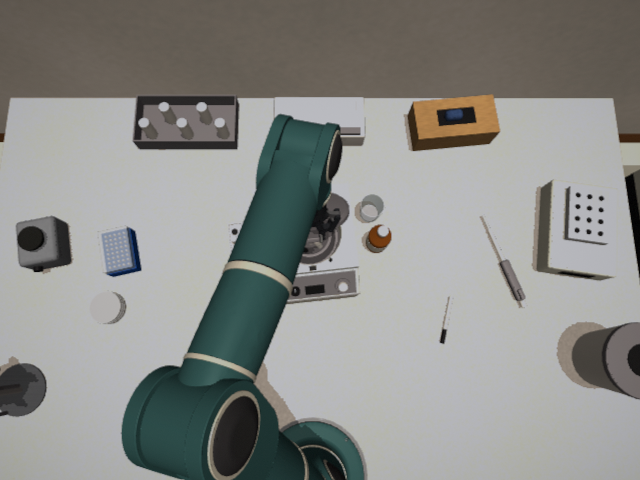

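View pics/wrist16.png

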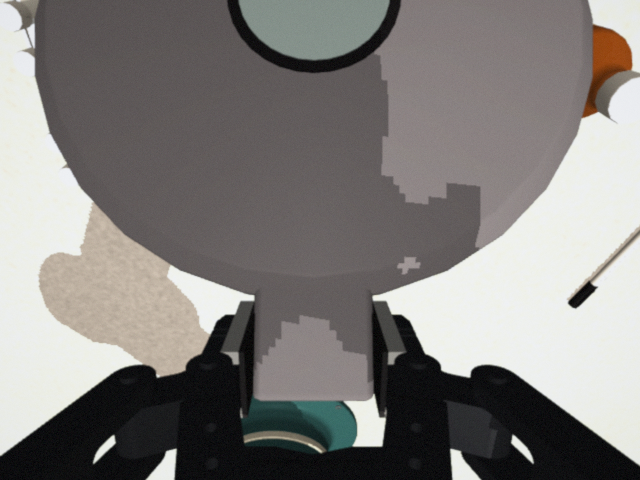

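Run:
```python
from station import ctrl
print(ctrl.sign_off())
```

```text
the job is handed in; nothing more can be done
None
```

The job is handed in: the lid is up at about 45 degrees and the gripper is holding it still by its front tab.

- **Button:** I pressed it down to its stop, with about 8 N along the button against the 4 N spring. The pictures show that the lid then popped ajar and the button came up again.
- **Lift:** I gripped the tab by its two sides, with the fingers at 39 mm. I turned the tool about the hinge by 0.687 rad. The tab did not shift in the fingers, and the lid did not drop.
- **Lid angle:** The scene camera gives about 0.785 rad. The wrist camera gave about 0.78, and about 0.77 from the tab's width. I read all three before a last 0.005 rad upward nudge. They agree to about 1 degree.
- **Last state:** Joint speeds were near zero, the wrist force was about 4 N, and the clock stood at 10.8 s of the 48 s allowed.
- **Other things on the bench:** The bottle, beaker, marker, tip box, petri dishes and pipette look unmoved in the top picture. The arm hid most of the tube rack there. An earlier scene picture, taken with the lid already at this height, shows the rack where it was.

The pictures taken while the arm was still settling were up to 3–6 mm off, so I rechecked the tab position at rest before gripping.

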